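Load a test tile into a small shuttle kiln and latch its door

TASK

Lay the glaze test tile flat on the white setter, between its two cleats, while the setter still stands on the table; then lift the loaded setter by its lug, keeping it level, and set it down into the pocket of the kiln's pulled-out hearth car. Push the car fully home by its nose plate, then push the kiln door shut until it is seated on its spring catch, and let go. Leave the tumbler, the glaze jar and the cup standing where they are.

Things in the scene. Friction and masses are not known exactly. Their poses are not given: they have to be found in the camera images.
- kiln: Small grey shuttle kiln fixed to the table, 105 (x) x 180 (y) x 125 mm high (roof plug 6 mm more). Origin: centre of underside. Its open front looks along its -x, towards the robot; front face at x = -52.5 mm. Two rails, 8 mm high, run 165 mm out. Chamber 138 mm wide, ceiling 106 mm above the table. Door hinge on the left (+y); roller catch on the right side, at the front edge, 74 to 106 mm high, standing 34 mm out.
- car (a joint): Hearth car on the rails, m: 0 = fully home at its stop, positive = pulled out towards the robot (at most 0.11; starts 0.09 to 0.105). Friction about 2 N; it stays where left. It has a deck with a rectangular pocket and, on a 50 mm tongue, a dark nose plate that stays outside, under the door, when home. It slides along the kiln's x.
- car_pocket (a point): Centre of the floor of the pocket in the car's deck, 30 mm above the table; axes as the kiln's; moves with the car. Pocket 64 mm (x) by 120 mm (y), lip 6 mm high and 5 mm thick all round; a steel apron along the front rises 12 mm above the pocket floor, its front face 40 mm ahead of this point. With the car home the point is 39 mm behind the kiln's front face.
- car_nose (a point): Middle of the front face of the car's upright nose plate, 25 mm above the table; axes as the kiln's. The plate is 56 mm wide (y) and reaches from 11 to 39 mm above the table. Push it along the kiln's +x; when the car is home it is still 60 mm in front of the kiln's front face.
- door (a joint): Door hinge angle, rad: 0 = shut and seated, positive = open (starts 1.6 to 2.0: it sticks out towards the robot, left of the car). The free edge swings out towards the robot and round to the left. The hinge (0.1 N m) stays where left. The catch begins to resist at 0.1 rad, takes about 5 N at the free edge and snaps over at about 0.05 rad, then draws the door to 0.
- door_hinge (a point): On the hinge line, level with the door's top edge (125 mm up), in the plane of its inner face. The panel spans 47 to 125 mm above the table. Axes turn with the door: -y runs along the panel to its free edge 180 mm away (a low tab sticks out 23 mm more); -x is the outward normal of the outer face, 18 mm from the inner. At 0 the axes are the kiln's; opening turns them clockwise from above.
- door_edge (a point): Top corner of the door's free edge, on its outer face (18 mm out and 180 mm along the panel from door_hinge); axes as door_hinge.
- setter: White ceramic tile setter, loose, 0.16 kg: slab 56 (x) x 112 (y) x 8 mm, two cleats 7 mm thick and high, and a lug (30 mm in x, 12 in y) at y = -46 mm, top 59 mm above the underside. Origin: centre of underside, z up. Grip the lug across its 12 mm, fingertips above the tile. Fits the pocket with 4 mm to spare all round, long side across the kiln; lug to the side away from the hinge (kiln -y).
- setter_seat (a point): Centre of the tile's place on the setter's slab, 8 mm above its underside at setter y = +15 mm; axes as the setter's. The gap between the cleats is 65 mm along y, so the tile's 56 mm length lies along the setter's y; along x the slab is 56 mm deep, without cleats; centre the tile there.
- setter_lug (a point): Centre of the top of the setter's lug, 59 mm above the setter's underside.
- tile: The one glaze test tile in the scene, a loose flat rectangle 56 (x) x 41 (y) x 9 mm, half bare buff clay, half brown glaze. Origin: centre of its underside, z up (glazed face up). About 0.04 kg. Pinch it by its long edges (fingers closing along y). Either way round is right on the setter.
- tumbler: Bystander: green tumbler, 65 mm across, 84 mm high, loose. Origin: centre of its underside.
- glaze_jar: Bystander: glaze jar with a black lid, 65 mm across, 86 mm high, loose. Origin: centre of its underside.
- cup: Bystander: unglazed cup, 68 mm across, 62 mm high, loose. Origin: centre of its underside.
Mind the look-alikes: they are no part of the job. What is shaped like the tile but purple is not meant.

How it is judged:
By the outcome, as a careful person would: the job done as asked, in the order asked, and still so for the second after the job is handed in, with the robot touching nothing.
It also fails if it takes over 72 s, if anything falls off the work surface, if the arm or the gripper's body presses on something with over 40 N, if the wrist force passes 120 N, or if a joint passes its speed limit or range.

ROBOT

A 6-joint arm with a two-finger parallel gripper is mounted at the origin on the work surface; the furniture and walls round the work are solid. World frame = base frame: x ahead of the robot, y to its left, z up, the work surface at z = 0. Lengths are in m, angles in rad, forces in N, time in s.
With the tool pointing down it reaches from about 0.3 to 0.775 m from the base axis. Payload 14.6 kg.
Tool frame: the origin (TCP) lies at the very end of the fingers, on their centre line; the grasp point (between the pads) lies 19 mm behind it; x points along the fingers, y is the direction in which the jaws open and shut, and the axes are right-handed (so a half turn about x gives the same grasp; the last joint's range is limited). The gripper opens to 94 mm and grips with 3 to 60 N. Pads are 16 mm wide; open, the fingers measure 119 mm over their backs; the gripper's body (75 mm by 177 mm) begins 78 mm behind the grasp point.
Start: joints at [1.273, 0.3, 1.521, -0, 1.321, -0.067], TCP at [0.126, 0.535, 0.205] pointing down, gripper open.
Joint ranges: [-3.03, 3.03], [-0.79, 2.21], [0.23, 2.52], [-1.04, 4.18], [0, 3.07], [-2.55, 2.55]. Speed limits (rad/s): [2.22, 2.22, 2.57, 3.14, 3.14, 3.14].

INTERFACE

Orientations are given as [roll, pitch, yaw] about the fixed x, y, z axes, in that order (R = Rz(yaw) Ry(pitch) Rx(roll)).
In Python, from station import ctrl, viewer, hand_in gives the robot as it stands. The module is installed in compiled form; this text tells all that it offers.
- The arm moves only by the tool play_rows, never from a script. Its argument "deltas" is a list that holds one entry, the list of rows, each a list of 7 numbers: the shift along the tool's x, y, z in mm, then the turn, a rotation vector about the tool's x, y, z in rad, then the finger opening in mm, from 0 to 94. In form: [[[dx, dy, dz, ax, ay, az, gripper], ...]]. A call has 1 to 10 rows; each row shifts and turns the commanded pose from where the row before left it, along the tool's axes as they then stand; what a row does not reach is not made up. A row lasts 1/10 s, in which the tool goes at most 50 mm and 8.59 degrees, less where a joint would pass 70% of its speed; a pose out of reach is approached as far as the arm can. A call with a gripper value outside its range is refused whole. The fingers move at their own pace and stop on an object; "grip_force" is the grip in N (left out, the last holds). Time passes only in rows, so rows that do not move let the fingers close. It gives the time, the measured TCP pose, the force and the opening at its end, in the units of the state.
- ctrl.get_obs(): the state, without advancing time (a new reading comes with each control period).
- viewer.camera(name): name is "scene" or "side" or "wrist"; returns a dict with "img" (480x640x3 uint8, red, green, blue), "fx", "fy", "cx", "cy" (pixels), "rvec" (rotation vector, rad) and "tvec" (3), from world to camera coordinates, as OpenCV has them. Camera axes: x right, y down, z forward; pixel columns grow to the right and rows downward; lengths in m; the calibration is good to about 2 mm. A picture is of the moment at which its call begins. There is no depth.
- hand_in(): hands the job in, once; it reports no verdict.
The state is a dict: "time_s": time; "qpos": joint angles; "joint_vel": joint speeds; "tau": joint torques, N m; "ee_pos": TCP position; "eef_rot": TCP orientation; "force": force on the tool from outside, world axes, zero at the start; "moment": the same for the moment, N m; "grip_width": finger opening in m.
Only numpy, scipy, OpenCV 4.12 (cv2) and the standard library are available. Lean on these libraries where they do the work, as an engineer would, in place of code of your own. Each camera call takes 0.05 s, during which the arm holds its last target.

## Working session

There is one attempt and no reset: what is moved stays moved. The work goes in short steps, Python scripts to look and compute and a tool call to move; the robot and the scene stay as the last step left them, time stands still between calls to the robot, and variables do not carry over. Pictures are saved under pics/ and viewed, and the job is handed in when it is done.

Besides the shell and the picture viewer there is one more tool, called as name(argument=value, ...), one argument or row to a line, values as JSON. play_rows: Moves the arm, as the interface text tells. Its arguments: {"type":"object","properties":{"deltas":{"type":"array","items":{"type":"array","items":{"type":"array","items":{"type":"number"}}}},"grip_force":{"type":"number"}},"required":["deltas"]}

```bash
mkdir -p pics; ls; cat > look.py <<'E'
import cv2,sys
from station import ctrl,viewer
import pickle
tag=sys.argv[1]; names=sys.argv[2:] 
for n in names:
    c=viewer.camera(n); cv2.imwrite(f'pics/{tag}_{n}.png',c['img'][:,:,::-1]); pickle.dump(c,open(f'pics/{tag}_{n}.pkl','wb'))
o=ctrl.get_obs(); print(o['time_s'],o['ee_pos'],o['eef_rot'],o['force'],o['grip_width'])
E
python3 look.py a scene side wrist
```

```text
pics
0.15 [0.12576086 0.53522799 0.20503304] [-1.65614948  1.56993244 -1.88697288] [ 0.32847909  0.20043624 -0.51041027] 0.0941313548149543
```

View pics/a_scene.png

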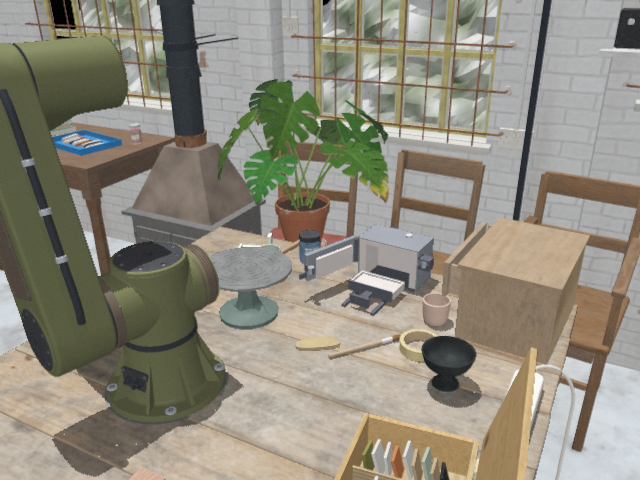

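View pics/a_side.png

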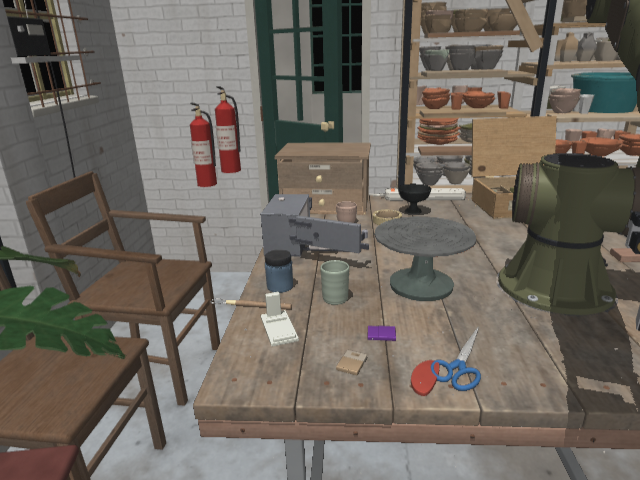

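View pics/a_wrist.png

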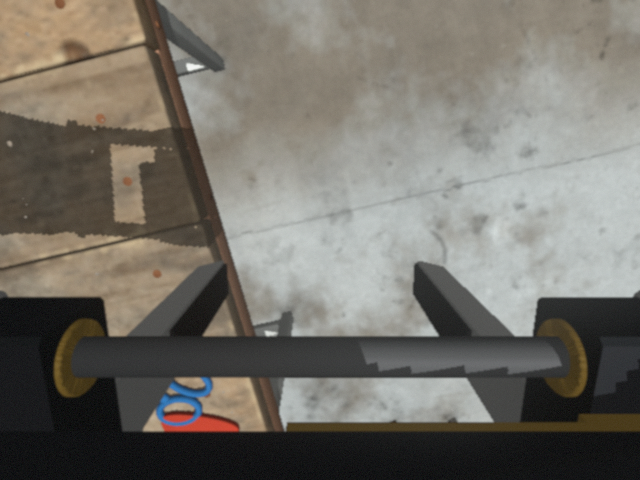

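The scene view shows the kiln at about (395,258), with its car pulled out at (377,287) and the door open. In the side view the tile is near (351,362), the setter near (278,322) with its lug at (273,305), the jar at (279,270) and the tumbler at (335,282). I'll zoom in and localise these.

```bash
cat > h.py <<'E'
import cv2,pickle,numpy as np
from scipy.spatial.transform import Rotation as R
def load(t): return pickle.load(open(f'pics/{t}.pkl','rb'))
def KK(c): return np.array([[c['fx'],0,c['cx']],[0,c['fy'],c['cy']],[0,0,1.]])
def ray(c,uv):
    Rm=R.from_rotvec(np.ravel(c['rvec'])).as_matrix(); t=np.ravel(c['tvec'])
    uv=np.atleast_2d(np.array(uv,float)); d=np.c_[(uv[:,0]-c['cx'])/c['fx'],(uv[:,1]-c['cy'])/c['fy'],np.ones(len(uv))]@Rm
    return -Rm.T@t,d
def onz(c,uv,z):
    o,d=ray(c,uv); return o+d*((z-o[2])/d[:,2])[:,None]
def proj(c,P):
    return cv2.projectPoints(np.atleast_2d(np.array(P,float)),np.ravel(c['rvec']).astype(float),np.ravel(c['tvec']).astype(float),KK(c),None)[0][:,0]
def tri(c1,u1,c2,u2):
    o1,d1=ray(c1,u1);o2,d2=ray(c2,u2);d1=d1[0];d2=d2[0]
    s=np.linalg.lstsq(np.c_[d1,-d2],o2-o1,rcond=None)[0]; a=o1+s[0]*d1;b=o2+s[1]*d2
    return (a+b)/2,np.linalg.norm(a-b)
def crop(t,x0,y0,x1,y1,k,out):
    im=cv2.imread(f'pics/{t}.png')[y0:y1,x0:x1]; cv2.imwrite(f'pics/{out}.png',cv2.resize(im,None,fx=k,fy=k,interpolation=cv2.INTER_CUBIC))
E
python3 - <<'E'
from h import *
np.set_printoptions(precision=3,suppress=True)
for n in ['scene','side','wrist']:
    c=load('a_'+n); print(n,c['fx'],c['fy'],c['cx'],c['cy'],ray(c,[320,240]))
s=load('a_side')
for n,p in dict(tile=(351,362),purple=(381,333),setter=(278,327),tumb=(335,297),jar=(279,286)).items(): print(n,onz(s,p,0.005))
crop('a_side',200,180,500,400,2.6,'a_c1'); crop('a_scene',220,220,480,370,3,'a_c2')
# wrist cam in tool frame
c=load('a_wrist');o,d=ray(c,[320,240])
from station import ctrl
ob=ctrl.get_obs();T=R.from_euler('xyz',ob['eef_rot']);print(T.inv().apply(o-ob['ee_pos']),T.inv().apply(d[0]),T.as_matrix())
E
```

```text
scene 590.2962342847956 590.2962342847956 320.29300090772614 252.25769641510726 (array([-0.741, -0.773,  0.801]), array([[ 0.8 ,  0.43, -0.42]]))
side 461.4975196590467 461.4975196590467 320.5683814394502 238.8026372987624 (array([0.477, 0.992, 0.542]), array([[ 0.068, -0.918, -0.391]]))
wrist 373.75571642693797 373.75571642693797 320.12618809800557 232.627106783393 (array([0.062, 0.55 , 0.383]), array([[ 0.241, -0.058, -0.969]]))
tile [[0.478 0.3   0.005]]
purple [[0.418 0.207 0.005]]
setter [[0.629 0.19  0.005]]
tumb [[0.515 0.065 0.005]]
jar [[0.652 0.015 0.005]]
[-0.178 -0.    -0.066] [ 0.969 -0.     0.248] [[-0.     0.229  0.973]
 [-0.001  0.973 -0.229]
 [-1.    -0.001 -0.   ]]
```

View pics/a_c1.png

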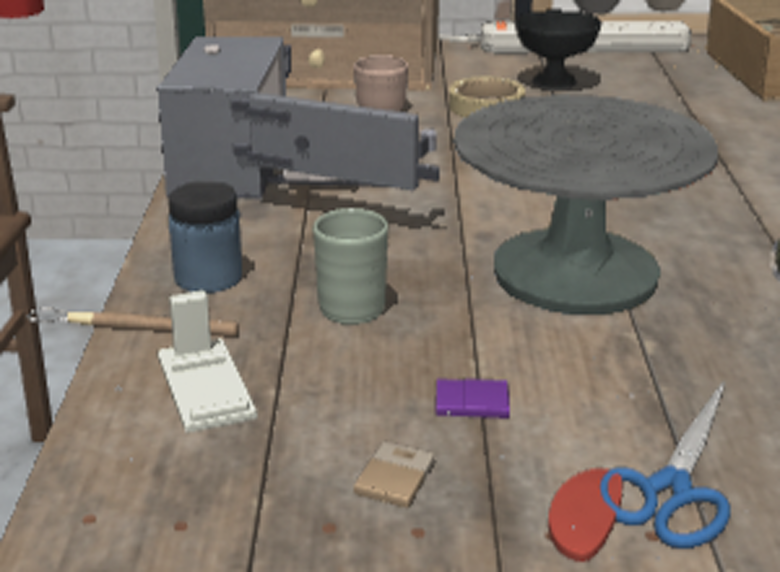

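View pics/a_c2.png

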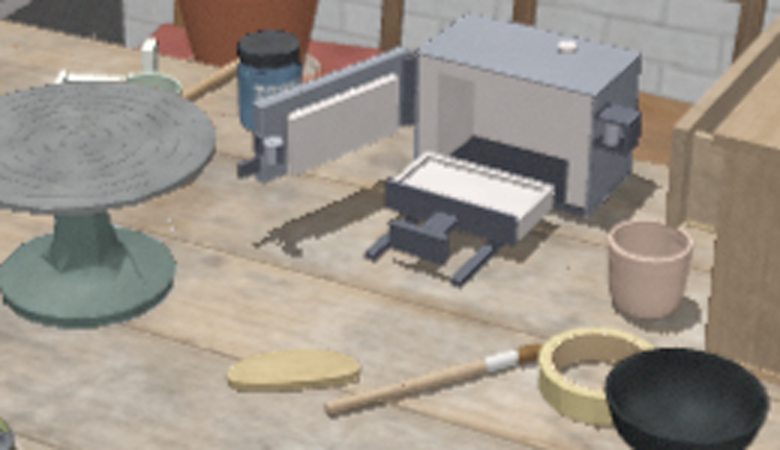

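play_rows(
  deltas=[
    [[-20,0,0,-0.12,0,0,94],[-20,0,0,-0.111,0,0,94],[-10,-34,29,0,0,0,94],[-10,-34,29,0,0,0,94],[-10,-34,29,0,0,0,94],[-10,-34,29,0,0,0,94],[-5,-34,29,0,0,0,94],[-5,-34,29,0,0,0,94],[-5,-34,29,0,0,0,94],[0,-34,29,0,0,0,94]],
  ],
)

```text
time_s: 1.15
ee_pos: [0.3588, 0.2619, 0.3011]
eef_rot: [0.529, 1.57, 0.53]
force: [0.4, 1.2, -1.0]
grip_width: 0.0936
```

play_rows(
  deltas=[
    [[0,-34,29,0,0,0,94],[0,-29,33,0,0,0,94],[0,0,0,0,0,0,94]],
  ],
)

```text
time_s: 1.45
ee_pos: [0.4222, 0.1975, 0.2999]
eef_rot: [-2.168, 1.57, -2.172]
force: [-0.3, 0.2, 0.1]
grip_width: 0.0943
```

```bash
python3 look.py b wrist side scene
```

```text
1.6 [0.41952119 0.20071112 0.30024925] [-3.11288807  1.57020717 -3.1130595 ] [-0.06925588  0.38442981 -0.82175501] 0.0940522330532197
```

View pics/b_wrist.png

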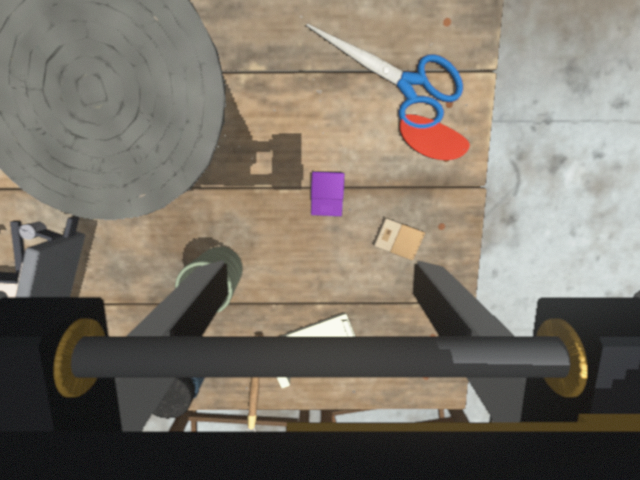

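```bash
python3 - <<'E'
from h import *
np.set_printoptions(precision=3,suppress=True)
c=load('b_wrist'); print(ray(c,[[320,240],[320,0],[640,240]]))
w=c
for n,p in dict(tile=(399,239),purple=(327,194)).items(): print(n,onz(w,p,0.009))
print(proj(c,[[.629,.19,.008]]), R.from_euler('xyz',[-3.11288807,1.57020717,-3.1130595]).as_matrix())
E
```

```text
(array([0.356, 0.198, 0.478]), array([[ 0.247, -0.002, -0.969],
       [-0.378,  0.001, -1.116],
       [ 0.25 ,  0.854, -0.97 ]]))
tile [[0.475 0.299 0.009]]
purple [[0.416 0.206 0.009]]
[[315.497 346.515]] [[-0.001  0.     1.   ]
 [-0.     1.    -0.   ]
 [-1.    -0.    -0.001]]
```

The wrist view shows the tile at (399,239), the purple decoy at (327,194), the tumbler at (208,285), and the setter partly hidden at (318,335). I'll fit the tile from a mask.

```bash
python3 - <<'E'
from h import *
np.set_printoptions(precision=3,suppress=True)
c=load('b_wrist'); im=c['img'][200:280,355:445]
hsv=cv2.cvtColor(im,cv2.COLOR_RGB2HSV)
for p in [(399-355,239-200),(388-355,233-200),(410-355,242-200),(380-355,260-200),(430-355,230-200),(395-355,212-200)]: print(p,hsv[p[1],p[0]],im[p[1],p[0]])
crop('b_wrist',355,200,445,280,8,'b_t')
E
```

```text
(44, 39) [ 17  97 215] [215 179 133]
(33, 33) [ 16  97 155] [155 128  96]
(55, 42) [ 16  97 216] [216 179 134]
(25, 60) [ 18  59 178] [178 161 137]
(75, 30) [ 19  56 158] [158 145 123]
(40, 12) [ 17  49 157] [157 144 127]
```

View pics/b_t.png

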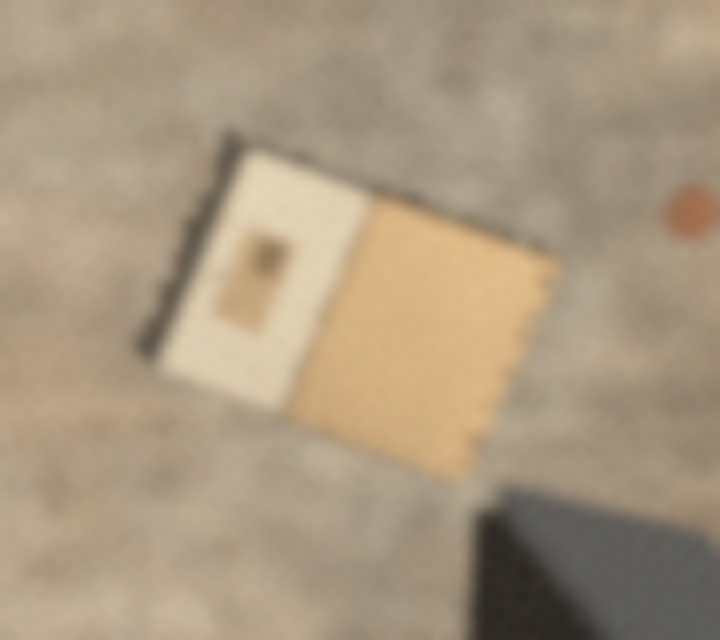

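```bash
python3 - <<'E'
from h import *
np.set_printoptions(precision=4,suppress=True)
c=load('b_wrist')
q=np.array([(245,147),(560,258),(466,480),(159,369)])/8+[355,200]-0.44
P=onz(c,q,.009);print(P,P.mean(0))
print([np.linalg.norm(P[i]-P[(i+1)%4]) for i in range(4)])
v=(P[1]-P[0]+P[2]-P[3]);print('long dir',np.arctan2(v[1],v[0])); v=(P[0]-P[3]+P[1]-P[2]);print('short dir',np.arctan2(v[1],v[0]))
E
```

```text
[[0.4472 0.2802 0.009 ]
 [0.4656 0.3315 0.009 ]
 [0.5029 0.3184 0.009 ]
 [0.4839 0.2675 0.009 ]] [0.4749 0.2994 0.009 ]
[np.float64(0.05452770980469657), np.float64(0.03952920880864292), np.float64(0.05426705677906504), np.float64(0.03875407403655728)]
long dir 1.220077470702351
short dir 2.805738753773549
```

play_rows(
  deltas=[
    [[30,33,18,0,0,0,94],[30,33,19,0,0,0,94],[20,33,18.5,0,0,0,94],[10,0,0,0.147,0,0,94],[10,0,0,0.147,0,0,94],[10,0,0,0.147,0,0,94],[10,0,0,0.147,0,0,94],[10,0,0,0.147,0,0,94],[10,0,0,0.147,0,0,94],[10,0,0,0.147,0,0,94]],
  ],
)

```text
time_s: 2.6
ee_pos: [0.4742, 0.3008, 0.1502]
eef_rot: [2.51, 1.571, 1.477]
force: [0.5, 0.3, -0.1]
grip_width: 0.0938
```

play_rows(
  deltas=[
    [[10,0,0,0.147,0,0,94],[10,0,0,0.147,0,0,94],[10,0,0,0.147,0,0,94],[10,0,0,0.147,0,0,94],[10,0,0,0.147,0,0,75],[10,0,0,0.15,0,0,75],[0,0,0,0,0,0,75]],
  ],
)

```text
time_s: 3.3
ee_pos: [0.4738, 0.3004, 0.0895]
eef_rot: [-0.785, 1.569, -2.7]
force: [0.1, 0.1, -0.7]
grip_width: 0.0759
```

```bash
python3 look.py c wrist
```

```text
3.35 [0.47427631 0.30041664 0.09030373] [-0.83317928  1.56984629 -2.74199781] [ 0.29476775 -0.83491295  0.35135062] 0.07565360953988029
```

View pics/c_wrist.png

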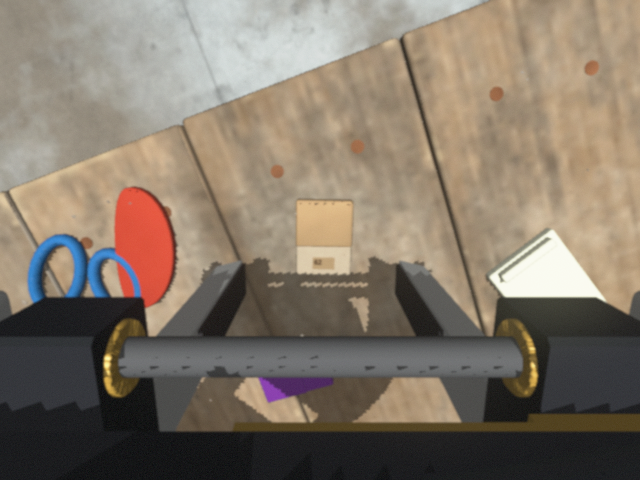

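The tile is squared up between the fingers, at columns 297–353 and rows 199–274. I'll refine it.

```bash
python3 - <<'E'
from h import *
np.set_printoptions(precision=4,suppress=True)
crop('c_wrist',280,185,370,285,6,'c_t')
c=load('c_wrist')
m=cv2.inRange(cv2.cvtColor(c['img'],cv2.COLOR_RGB2HSV)[185:285,280:370],(8,45,170),(24,170,255))
cv2.imwrite('pics/c_m.png',cv2.resize(m,None,fx=6,fy=6))
n,l,s,ce=cv2.connectedComponentsWithStats(m);print(s,ce)
T=R.from_euler('xyz',[-0.83317928,1.56984629,-2.74199781]);print(T.as_matrix())
P=onz(c,[(299,199.5),(353,200.5),(351,274),(296.5,273)],.009);print(P,P.mean(0))
print(T.inv().apply(P-[.4743,.3004,.0903])*1000)
E
```

```text
[[   0    0   90  100 2871]
 [   8    0   82   90 6023]
 [  89    8    1    1    1]
 [  19   11    1    1    1]
 [   7   15    8    7   28]
 [  14   14    1    1    1]
 [   0   29    2    5    7]
 [   3   29    1    1    1]
 [   0   37    4    8   23]
 [  12   44    2    1    2]
 [   8   55    6    4   10]
 [   7   59    1    1    1]
 [   0   83    6    4   13]
 [  26   98    2    2    2]
 [  46   99    2    1    2]
 [  70   99    1    1    1]
 [  73   99    2    1    2]
 [  77   99    2    1    2]
 [  80   98    7    2    9]] [[31.3037 58.2581]
 [51.2612 45.3143]
 [89.      8.    ]
 [19.     11.    ]
 [10.5714 18.2143]
 [14.     14.    ]
 [ 0.4286 30.7143]
 [ 3.     29.    ]
 [ 1.2174 40.4783]
 [12.5    44.    ]
 [10.2    56.7   ]
 [ 7.     59.    ]
 [ 2.6923 84.7692]
 [26.5    98.5   ]
 [46.5    99.    ]
 [70.     99.    ]
 [73.5    99.    ]
 [77.5    99.    ]
 [82.4444 98.7778]]
[[-0.0009  0.9434 -0.3316]
 [-0.0004 -0.3316 -0.9434]
 [-1.     -0.0007  0.0006]]
[[0.4695 0.3323 0.009 ]
 [0.5047 0.319  0.009 ]
 [0.4862 0.2683 0.009 ]
 [0.449  0.2824 0.009 ]] [0.4773 0.3005 0.009 ]
[[ 81.2924 -15.0363 -28.5631]
 [ 81.2665  22.53   -27.6793]
 [ 81.3014  21.8864  26.284 ]
 [ 81.3288 -17.8364  25.3359]]
```

View pics/c_t.png

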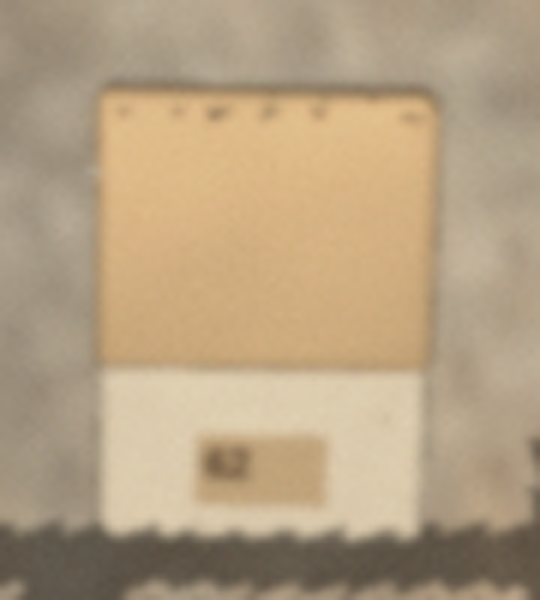

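play_rows(
  deltas=[
    [[20,2,-1,0,0,0,75],[20,0,0,0,0,0,75],[20,0,0,0,0,0,75],[15,0,0,0,0,0,75],[8,0,0,0,0,0,75],[4,0,0,0,0,0,75],[0,0,0,0,0,0,75],[0,0,0,0,0,0,38],[0,0,0,0,0,0,38],[0,0,0,0,0,0,38]],
  ],
  grip_force=12,
)

```text
time_s: 4.35
ee_pos: [0.4778, 0.2999, 0.0039]
eef_rot: [2.389, 1.57, 0.475]
force: [0.5, 0.5, 0.4]
grip_width: 0.0543
```

play_rows(
  deltas=[
    [[0,0,0,0,0,0,38],[0,0,0,0,0,0,38],[0,0,0,0,0,0,38]],
  ],
)

```text
time_s: 4.65
ee_pos: [0.4776, 0.2998, 0.0036]
eef_rot: [2.65, 1.571, 0.737]
force: [-1.0, -0.2, 2.6]
grip_width: 0.04
```

play_rows(
  deltas=[
    [[-10,0,0,0,0,0,38],[-30,0,0,0,0,0,38],[-30,0,0,0,0,0,38],[-30,20,12,0,0,0,38],[-30,29,18,0,0,0,38],[-30,29,18,0,0,0,38],[-30,29,18,0,0,0,38],[-26,29,18,0,0,0,38],[0,29,17,0,0,0,38],[0,0,0,0,0,0,38]],
  ],
)

```text
time_s: 5.65
ee_pos: [0.6007, 0.1461, 0.2205]
eef_rot: [1.738, 1.569, -0.18]
force: [0.3, -0.2, -0.5]
grip_width: 0.0395
```

```bash
python3 look.py d wrist side
```

```text
5.75 [0.59887878 0.14874902 0.21953541] [-1.38267937  1.57036025  2.98560235] [-0.56464417 -0.47337425 -0.58003325] 0.039380787989379606
```

View pics/d_wrist.png

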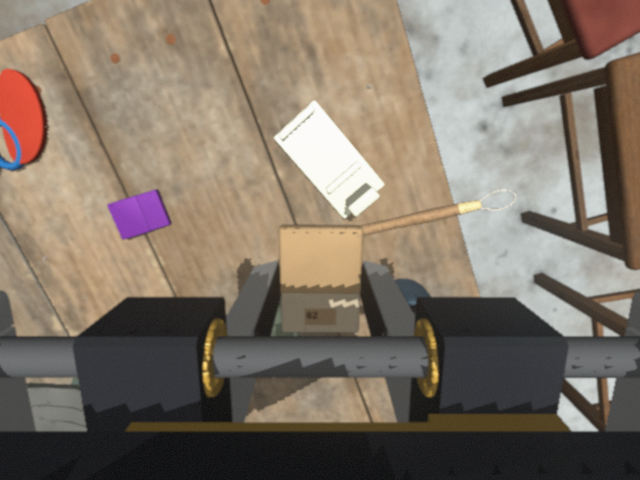

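View pics/d_side.png

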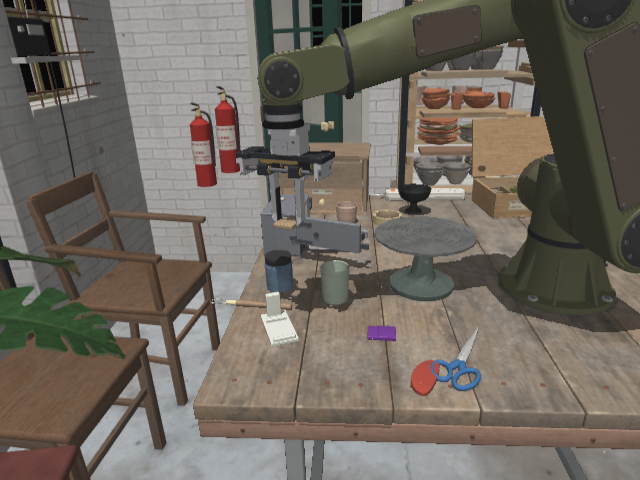

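The tile is held squarely. The setter is fully visible at about (328,158), with its lug at (360,200).

```bash
python3 - <<'E'
from h import *
crop('d_wrist',260,90,400,230,5,'d_t')
E
```

```text
(no output)
```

View pics/d_t.png

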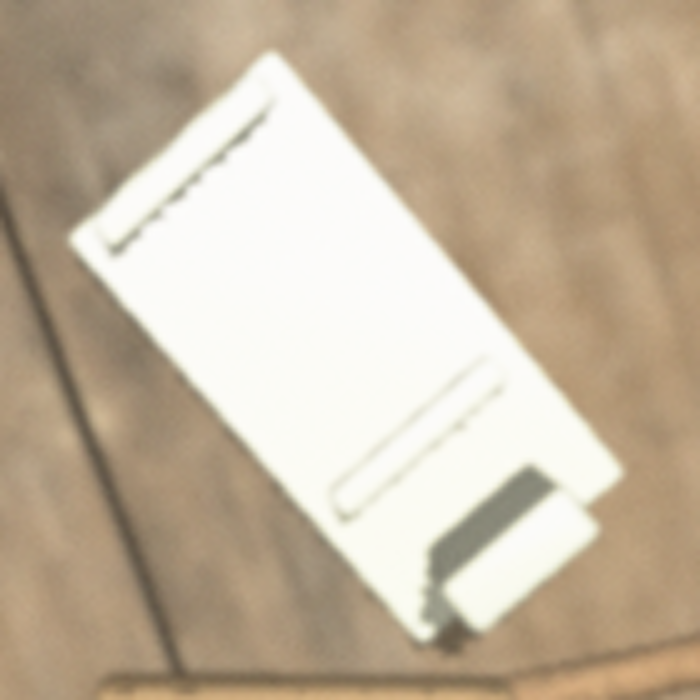

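```bash
python3 - <<'E'
from h import *
np.set_printoptions(precision=4,suppress=True)
c=load('d_wrist')
f=lambda q: np.array(q)/5+[260,90]-.4
P=onz(c,f([(271,49),(70,237),(424,643),(623,471)]),.008);print(P,P.mean(0))
print([np.linalg.norm(P[i]-P[(i+1)%4]) for i in range(4)])
v=P[0]-P[3]+P[1]-P[2];print('y dir',np.arctan2(v[1],v[0]))
v=P[0]-P[1]+P[3]-P[2];print('x dir',np.arctan2(v[1],v[0]))
L=onz(c,f([(555,487),(600,525),(478,632),(440,590)]),.059);print(L,L.mean(0))
yd=np.array([np.cos,np.sin]); 
E
```

```text
[[0.6323 0.2512 0.008 ]
 [0.5817 0.2311 0.008 ]
 [0.6219 0.1277 0.008 ]
 [0.6727 0.1481 0.008 ]] [0.6271 0.1896 0.008 ]
[np.float64(0.05447739750000604), np.float64(0.1109680705969955), np.float64(0.05478780008229418), np.float64(0.11073903980427166)]
y dir 1.9429832738882757
x dir 0.379893228797935
[[0.6537 0.1574 0.059 ]
 [0.6593 0.148  0.059 ]
 [0.632  0.1368 0.059 ]
 [0.628  0.1466 0.059 ]] [0.6433 0.1472 0.059 ]
```

```bash
python3 - <<'E'
from h import *
np.set_printoptions(precision=4,suppress=True)
crop('d_wrist',260,210,380,345,5,'d_t2')
c=load('d_wrist')
T=R.from_euler('xyz',[-1.38267937,1.57036025,2.98560235])
p=np.array([.59888,.14875,.21954])
P=onz(c,[(281,227),(361.5,227),(360.5,330),(283,330)],p[2]+.0055)
print(T.inv().apply(P-p)*1000)
def tgt(p,a,q):
    d=np.array(q)-p; z=np.array([np.cos(a),np.sin(a)]);y=np.array([-np.sin(a),np.cos(a)])
    return -d[2]*1000,d[:2]@y*1000,d[:2]@z*1000
print(tgt(p,-1.196,[.6216,.2036,.0120]))
E
```

```text
[[ -5.4953 -15.8515 -25.9339]
 [ -5.5117  22.3675 -25.8539]
 [ -5.5076  23.1149  27.652 ]
 [ -5.4908 -16.2128  27.5549]]
(np.float64(207.54), np.float64(41.22248030189788), np.float64(-42.72502800185912))
```

View pics/d_t2.png

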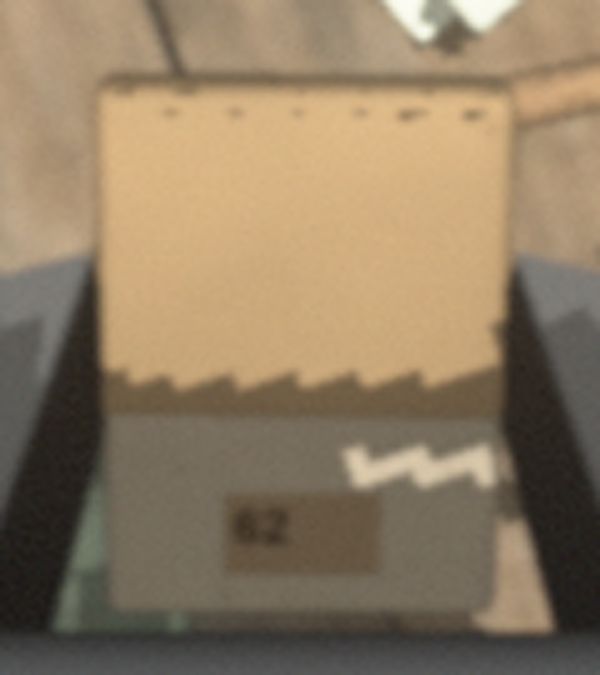

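play_rows(
  deltas=[
    [[0,0,0,-0.144,0,0,38],[0,0,0,-0.144,0,0,38],[0,0,0,-0.144,0,0,38],[0,0,0,-0.144,0,0,38],[0,0,0,-0.143,0,0,38],[30,13.5,-14,0,0,0,38],[40,13.5,-14,0,0,0,38],[40,13.7,-13.7,0,0,0,38],[27,0,0,0,0,0,38],[0,0,0,0,0,0,38]],
  ],
)

```text
time_s: 6.75
ee_pos: [0.6188, 0.2037, 0.0783]
eef_rot: [-1.696, 1.563, -2.888]
force: [0.2, 0.0, -0.4]
grip_width: 0.0396
```

play_rows(
  deltas=[
    [[0,0,0,0,0,0,38]],
  ],
)

```text
time_s: 6.85
ee_pos: [0.6214, 0.2035, 0.0836]
eef_rot: [1.506, 1.571, 0.312]
force: [0.6, -0.2, 0.9]
grip_width: 0.0398
```

```bash
python3 look.py e wrist
```

```text
6.9 [0.62196874 0.20334953 0.08460393] [1.44410265 1.56850111 0.24972101] [0.53974818 0.36834374 0.19421221] 0.03973415152678337
```

View pics/e_wrist.png

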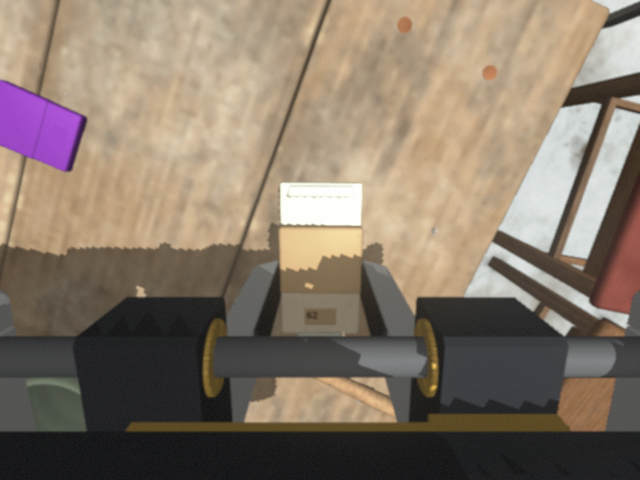

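```bash
python3 - <<'E'
from h import *
np.set_printoptions(precision=4,suppress=True)
crop('e_wrist',265,170,375,270,6,'e_t')
c=load('e_wrist')
print(onz(c,[(281,184),(361.5,184)],.008))
E
```

```text
[[0.582  0.2309 0.008 ]
 [0.6326 0.251  0.008 ]]
```

View pics/e_t.png

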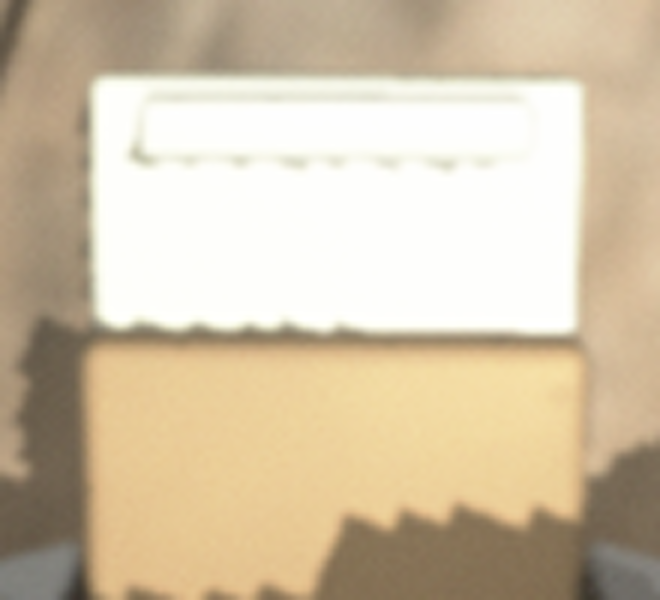

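play_rows(
  deltas=[
    [[20,0,0,0,0,0,38],[20,0,0,0,0,0,38],[15,0,0,0,0,0,38],[8,0,0,0,0,0,38],[5,0,0,0,0,0,38],[0,0,0,0,0,0,38],[0,0,0,0,0,0,38]],
  ],
)

```text
time_s: 7.6
ee_pos: [0.622, 0.203, 0.0153]
eef_rot: [1.455, 1.57, 0.26]
force: [0.3, -0.7, -0.4]
grip_width: 0.04
```

play_rows(
  deltas=[
    [[2,0,0,0,0,0,38],[1.5,0,0,0,0,0,38],[0,0,0,0,0,0,38]],
  ],
)

```text
time_s: 7.9
ee_pos: [0.6218, 0.203, 0.0115]
eef_rot: [1.45, 1.57, 0.255]
force: [-0.8, -0.5, 4.4]
grip_width: 0.0395
```

play_rows(
  deltas=[
    [[0,0,0,0,0,0,58],[0,0,0,0,0,0,58],[0,0,0,0,0,0,58],[-8,0,0,0,0,0,58],[-20,0,0,0,0,0,58],[-30,0,0,0,0,0,70],[-30,0,0,0,0,0,70],[0,0,0,0,0,0,70],[0,0,0,0,0,0,70]],
  ],
)

```text
time_s: 8.8
ee_pos: [0.6217, 0.2029, 0.0996]
eef_rot: [1.417, 1.57, 0.222]
force: [0.7, 0.2, -0.6]
grip_width: 0.0702
```

```bash
python3 look.py f wrist; python3 - <<'E'
from h import *
np.set_printoptions(precision=3,suppress=True)
c=load('a_scene'); q=lambda u,v:(220+u/3,220+v/3)
print(onz(c,[q(420,240),q(470,190)],.03)); 
# roof corners z=.125
print(onz(c,[q(415,48),q(478,15),q(640,57),q(592,95)],.125))
# nose top corners z=.039
print(onz(c,[q(391,222),q(447,238)],.039))
# pocket lip corners front z~.042
print(onz(c,[q(388,183),q(517,220),q(553,185),q(430,152)],.04))
# door top edge
print(onz(c,[q(257,102),q(262,105),q(412,50)],.125))
E
```

```text
8.85 [0.6212486  0.20278167 0.09845073] [-1.66739724  1.57010256 -2.86220933] [ 0.57311357  0.85880116 -0.45042107] 0.06977651758449181
[[ 0.451 -0.246  0.03 ]
 [ 0.551 -0.25   0.03 ]]
[[ 0.617 -0.164  0.125]
 [ 0.714 -0.186  0.125]
 [ 0.691 -0.354  0.125]
 [ 0.597 -0.342  0.125]]
[[ 0.454 -0.218  0.039]
 [ 0.451 -0.271  0.039]]
[[ 0.513 -0.187  0.04 ]
 [ 0.504 -0.313  0.04 ]
 [ 0.576 -0.319  0.04 ]
 [ 0.584 -0.196  0.04 ]]
[[ 0.453 -0.089  0.125]
 [ 0.45  -0.095  0.125]
 [ 0.612 -0.163  0.125]]
```

View pics/f_wrist.png

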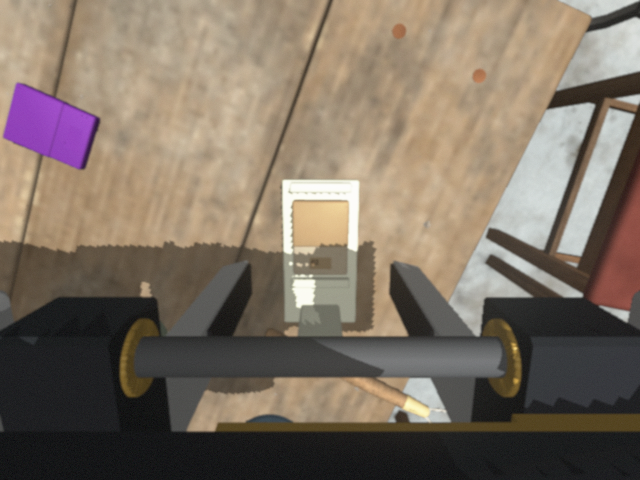

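The tile lies flat between the cleats, at (293–350, 200–275). Next I'll look at the kiln from above.

play_rows(
  deltas=[
    [[-28,0,0,-0.136,0,0,60],[-28,0,0,-0.136,0,0,60],[-28,0,0,-0.136,0,0,60],[-28,0,0,-0.136,0,0,60],[-28,0,0,-0.136,0,0,60],[-28,0,0,-0.136,0,0,60],[-28,0,0,-0.136,0,0,60],[-28,0,0,-0.136,0,0,60],[0,-40,-2,0,0,0,60],[0,-40,-2,0,0,0,60]],
  ],
)

```text
time_s: 9.85
ee_pos: [0.6088, 0.1234, 0.3219]
eef_rot: [-2.835, 1.57, -2.939]
force: [1.6, -0.4, -0.1]
grip_width: 0.06
```

play_rows(
  deltas=[
    [[0,-40,-2,0,0,0,60],[0,-40,-2,0,0,0,60],[0,-40,-2,0,0,0,60],[0,-40,-2,0,0,0,60],[0,-40,-2,0,0,0,60],[0,-40,-2,0,0,0,60],[0,-40,-1,0,0,0,60],[0,-40,0,0,0,0,60],[0,0,0,0,0,0,60],[0,0,0,0,0,0,60]],
  ],
)

```text
time_s: 10.85
ee_pos: [0.5618, -0.1935, 0.3217]
eef_rot: [2.783, 1.569, 2.674]
force: [0.4, -0.3, -0.5]
grip_width: 0.0599
```

```bash
python3 look.py g wrist side scene; python3 -c "
from station import ctrl;print(ctrl.get_obs()['qpos'])
from h import *
c=load('a_scene');print(onz(c,[(436.7,318)],0))"
```

```text
11.0 [ 0.56223249 -0.1919041   0.32255366] [2.65378765 1.57006225 2.54833519] [-0.25357094  0.86384742  0.6413232 ] 0.06026036319609934
[-3.90640066e-01  3.47800300e-01  1.19155516e+00  1.47796666e-04
  1.60295624e+00 -1.85597924e+00]
[[ 0.50447657 -0.43394339  0.        ]]
```

View pics/g_wrist.png

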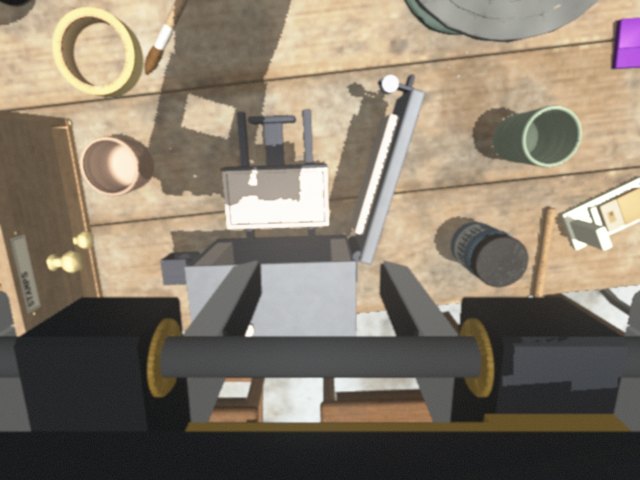

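```bash
python3 - <<'E'
from h import *
crop('g_wrist',150,65,440,280,2.7,'g_t');crop('g_wrist',205,100,345,250,5,'g_t2')
E
```

```text
(no output)
```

View pics/g_t.png

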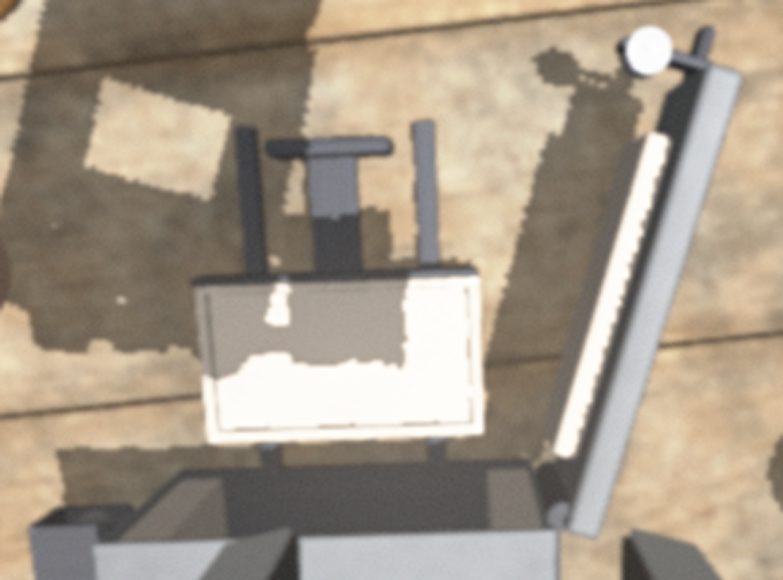

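View pics/g_t2.png

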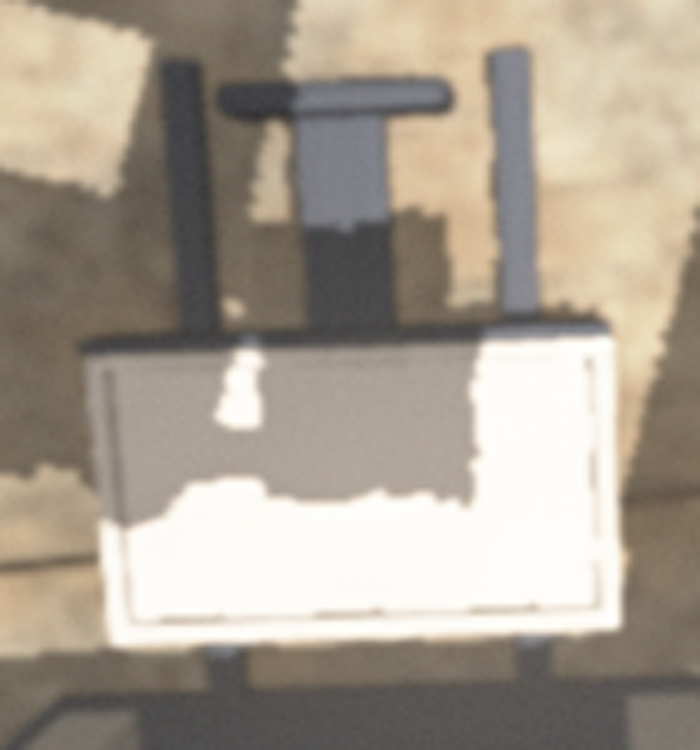

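```bash
python3 - <<'E'
from h import *
np.set_printoptions(precision=4,suppress=True)
c=load('g_wrist')
f=lambda q: np.array(q)/5+[205,100]-.4
g=lambda q: np.array(q)/2.7+[150,65]-.3
ang=lambda v:np.arctan2(v[1],v[0])
Rr=onz(c,f([(112,645),(622,628)]),.036); print('rear',Rr,np.linalg.norm(Rr[1]-Rr[0]),'yaw',ang(Rr[1]-Rr[0])-np.pi/2)
Fr=onz(c,f([(84,350),(612,335)]),.036); print('front lip',Fr,np.linalg.norm(Fr[1]-Fr[0]),'yaw',ang(Fr[1]-Fr[0])-np.pi/2)
A=onz(c,f([(80,345),(608,325)]),.042); print('apron',A,ang(A[1]-A[0])-np.pi/2,np.linalg.norm(A[1]-A[0]))
k=onz(c,g([(95,545),(560,530)]),.125); print('roof front',k,ang(k[1]-k[0])-np.pi/2,np.linalg.norm(k[1]-k[0]))
n=onz(c,f([(220,88),(452,78)]),.039); print('nose',n,ang(n[1]-n[0])-np.pi/2)
d=onz(c,g([(740,75),(598,535),(708,62),(570,530)]),.125); print('door outer top edge',d,ang(d[0]-d[1]),ang(d[2]-d[3]),np.linalg.norm(d[0]-d[1]))
rl=onz(c,f([(180,60),(195,330),(510,48),(518,315)]),.008);print('rails',ang(rl[1]-rl[0]),ang(rl[3]-rl[2]))
yaw=-0.105
for yaw in(-.09,-.105,-.12):
  X=np.array([np.cos(yaw),np.sin(yaw)]);Y=np.array([-X[1],X[0]])
  r=lambda P:(P[:,:2]@X*1000,P[:,:2]@Y*1000)
  print(yaw,'rear',r(Rr),'front',r(Fr),'apron',r(A),'roof',r(k),'nose',r(n))
E
```

```text
rear [[ 0.586  -0.3148  0.036 ]
 [ 0.5955 -0.1856  0.036 ]] 0.12961964291451375 yaw -0.0739418599224746
front lip [[ 0.5121 -0.3095  0.036 ]
 [ 0.5224 -0.1805  0.036 ]] 0.12943527314037773 yaw -0.07981596233105925
apron [[ 0.5106 -0.3087  0.042 ]
 [ 0.5196 -0.1813  0.042 ]] -0.07052430932946097 0.12771946750008953
roof front [[ 0.6044 -0.3409  0.125 ]
 [ 0.6179 -0.1604  0.125 ]] -0.07438788587993073 0.18100357448553994
nose [[ 0.4551 -0.2666  0.039 ]
 [ 0.4587 -0.2119  0.039 ]] -0.06649228443200661
door outer top edge [[ 0.4584 -0.0834  0.125 ]
 [ 0.6215 -0.1459  0.125 ]
 [ 0.4529 -0.0944  0.125 ]
 [ 0.6183 -0.1566  0.125 ]] 2.7756015261186078 2.7817839378858435 0.17459646052958594
rails -0.09780229200379512 -0.08454970242387515
-0.09 rear (array([611.8869, 609.8055]), array([-260.9025, -131.2995])) front (array([537.8091, 536.4909]), array([-262.2671, -132.8385])) apron (array([536.2573, 533.77  ]), array([-261.5759, -133.8806])) roof (array([632.6066, 629.7809]), array([-285.2269, -104.2454])) nose (array([477.1742, 475.8849]), array([-224.6476, -169.8114]))
-0.105 rear (array([615.7314, 611.7063]), array([-251.6952, -122.138 ])) front (array([541.6825, 538.4231]), array([-254.1707, -124.7765])) apron (array([540.1204, 535.7181]), array([-253.5029, -125.8593])) roof (array([636.8137, 631.2737]), array([-275.706 ,  -94.7873])) nose (array([480.4901, 478.3784]), array([-217.4649, -162.6543]))
-0.12 rear (array([619.4374, 613.4695]), array([-242.4312, -112.949 ])) front (array([545.4339, 540.2341]), array([-246.0172, -116.6864])) apron (array([543.8621, 537.5457]), array([-245.3729, -117.8097])) roof (array([640.8775, 632.6244]), array([-266.1232,  -85.3079])) nose (array([483.6979, 480.7643]), array([-210.2334, -155.4605]))
```

From the g view I measure: pocket centre (0.554,−0.247), kiln yaw −0.076, car out about 0.096, door angle about 1.86. Next I grip the lug.

play_rows(
  deltas=[
    [[0,0,0,-0.12,0,0,40],[0,0,0,-0.12,0,0,40],[0,0,0,-0.12,0,0,40],[0,0,0,-0.12,0,0,40],[0,36,25,0,0,0,40],[0,36,25,0,0,0,40],[20,36,25,0,0,0,40],[20,36,25,0,0,0,40],[30,36,25,0,0,0,40],[30,36,25,0,0,0,40]],
  ],
)

```text
time_s: 12.0
ee_pos: [0.6216, 0.0609, 0.2257]
eef_rot: [-0.289, 1.57, 0.086]
force: [0.7, 0.4, -0.1]
grip_width: 0.0401
```

play_rows(
  deltas=[
    [[40,36,25,0,0,0,40],[40,33,25,0,0,0,40],[20,0,0,0,0,0,40],[0,0,0,0,0,0,40],[0,0,0,0,0,0,40]],
  ],
)

```text
time_s: 12.5
ee_pos: [0.64, 0.1288, 0.1389]
eef_rot: [-0.324, 1.57, 0.05]
force: [1.0, -0.5, 1.4]
grip_width: 0.0399
```

```bash
python3 look.py i wrist
```

```text
12.55 [0.64047726 0.12838965 0.1397586 ] [-0.24323623  1.56874702  0.13004409] [-0.37104882 -0.13353096  0.53037435] 0.0400583957208209
```

View pics/i_wrist.png

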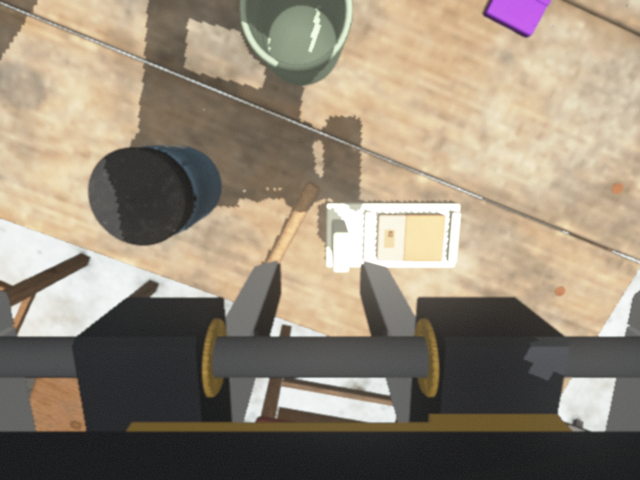

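The move fell about 18 mm short because rows were speed-limited. The setter is squared up in view, lug top near (341,252). I'll measure again.

```bash
python3 - <<'E'
from h import *
crop('i_wrist',315,190,475,285,4.8,'i_t')
E
```

```text
(no output)
```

View pics/i_t.png

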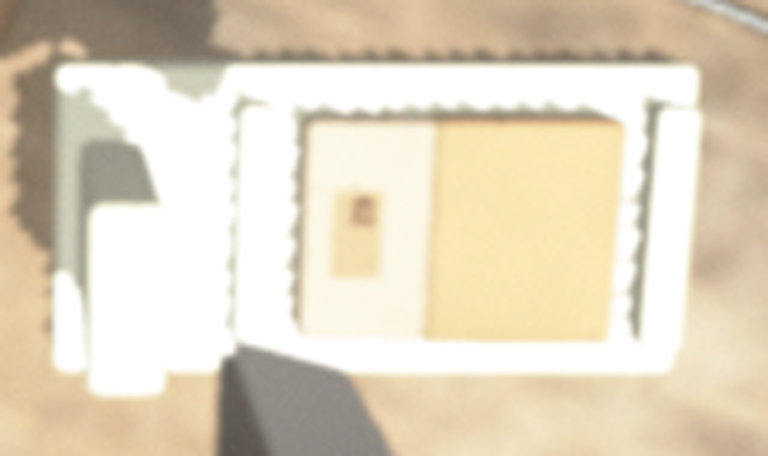

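```bash
python3 - <<'E'
from h import *
from station import ctrl
np.set_printoptions(precision=4,suppress=True)
c=load('i_wrist'); f=lambda q: np.array(q)/4.8+[315,190]-.4
L=onz(c,f([(90,203),(165,203),(165,397),(90,397)]),.059);print(L,L.mean(0))
S=onz(c,f([(54,62),(700,65)]),.008);print(S,np.arctan2(*(S[1]-S[0])[[1,0]])-np.pi/2)
p=np.array([.64048,.12839,.13976]);a=.3733
for q in (L.mean(0),[.6439,.1468,0]):
  d=np.array(q)-p; z=np.array([np.cos(a),np.sin(a)]);y=np.array([-np.sin(a),np.cos(a)]); print(d[:2]@y*1000,d[:2]@z*1000)
print(ctrl.get_obs()['ee_pos'])
E
```

```text
[[0.6312 0.1352 0.059 ]
 [0.6271 0.1455 0.059 ]
 [0.655  0.1571 0.059 ]
 [0.6592 0.1465 0.059 ]] [0.6431 0.1461 0.059 ]
[[0.6205 0.1261 0.008 ]
 [0.58   0.2307 0.008 ]] 0.3696692913274626
15.516638129548923 8.903599014674006
15.894843520766036 9.898406409637975
[0.6405 0.1284 0.1398]
```

play_rows(
  deltas=[
    [[0,15.7,9,0,0,0,40],[25,0,0,0,0,0,40],[25,0,0,0,0,0,40],[25,0,0,0,0,0,40],[20,0,0,0,0,0,40],[0,0,0,0,0,0,40],[0,0,0,0,0,0,40]],
  ],
)

```text
time_s: 13.25
ee_pos: [0.6434, 0.1467, 0.0445]
eef_rot: [-0.174, 1.569, 0.199]
force: [-0.1, 0.7, 0.6]
grip_width: 0.04
```

```bash
python3 look.py j wrist; python3 -c "
from h import *
crop('j_wrist',220,150,440,340,3.5,'j_t')"
```

```text
13.3 [0.64364013 0.1466741  0.04499716] [-0.19268176  1.56824751  0.18051254] [ 0.48071859 -0.07716365  0.9047949 ] 0.039793394654844175
```

View pics/j_t.png

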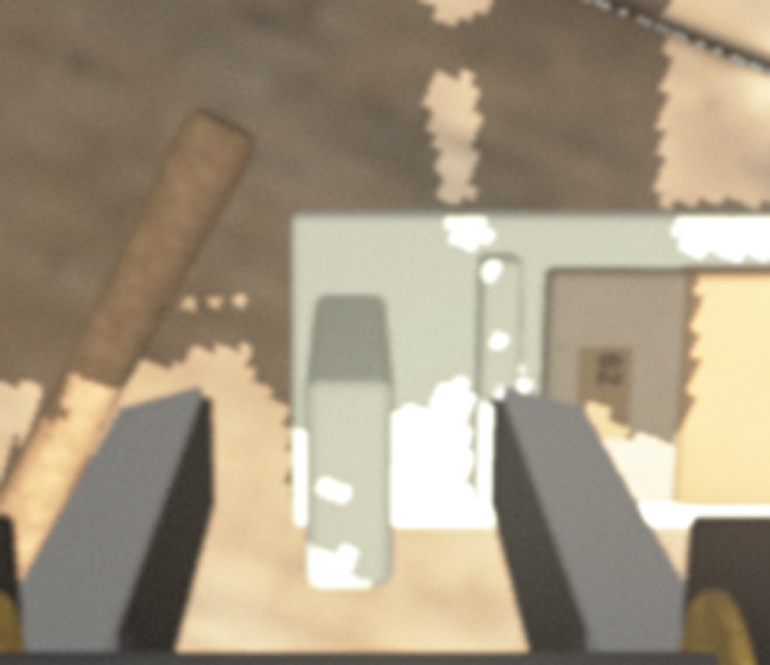

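play_rows(
  deltas=[
    [[12,0,0,0,0,0,40],[6,0,0,0,0,0,40],[0,0,0,0,0,0,40],[0,0,0,0,0,0,9],[0,0,0,0,0,0,9],[0,0,0,0,0,0,9],[0,0,0,0,0,0,9],[0,0,0,0,0,0,9]],
  ],
  grip_force=35,
)

```text
time_s: 14.1
ee_pos: [0.6428, 0.1462, 0.0252]
eef_rot: [-0.233, 1.57, 0.141]
force: [-0.5, -0.5, 1.7]
grip_width: 0.0112
```

```bash
python3 look.py k wrist; python3 -c "
from h import *
crop('k_wrist',220,150,440,340,3.5,'k_t')"
```

```text
14.15 [0.64283791 0.14623398 0.02524926] [-0.17930533  1.57044158  0.19386794] [-0.49711867 -0.93614314  1.50839281] 0.011945187223126373
```

View pics/k_t.png

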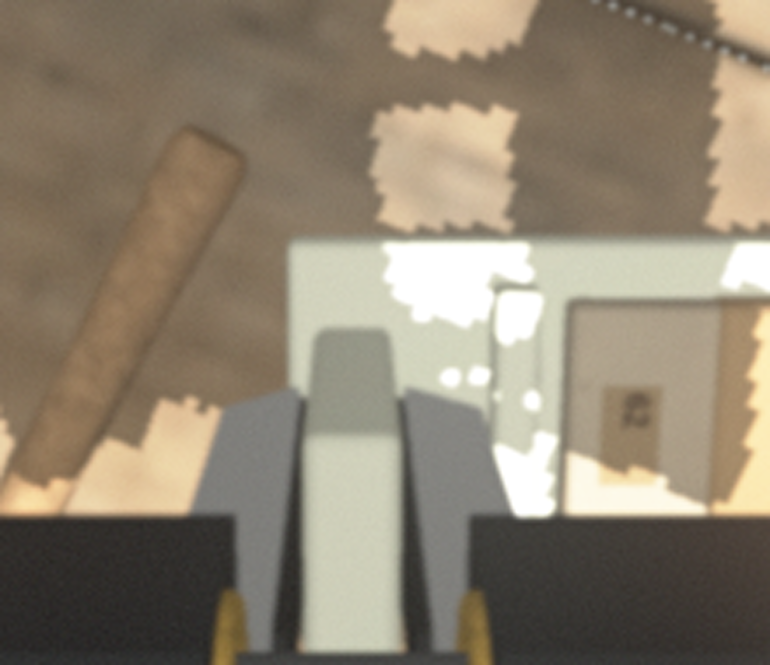

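play_rows(
  deltas=[
    [[-5,0,0,0,0,0,9],[-10,0,0,0,0,0,9],[-15,0,0,0,0,0,9],[-20,0,0,0,0,0,9],[-25,0,0,0,0,0,9],[-30,0,0,0,0,0,9],[-30,0,0,0,0,0,9],[-25,0,0,0,0,0,9],[-15,0,0,0,0,0,9],[0,0,0,0,0,0,9]],
  ],
)

```text
time_s: 15.15
ee_pos: [0.6434, 0.1464, 0.2028]
eef_rot: [-0.209, 1.567, 0.164]
force: [0.2, 0.0, -1.5]
grip_width: 0.0117
```

```bash
python3 look.py l wrist side; python3 -c "
from h import *
crop('l_side',180,130,440,330,3,'l_t')"
```

```text
15.25 [0.64240439 0.14617466 0.19919453] [ 2.93102648  1.56979187 -2.9789442 ] [ 0.18680812 -0.43183321 -2.59248864] 0.012033826545924905
```

View pics/l_wrist.png

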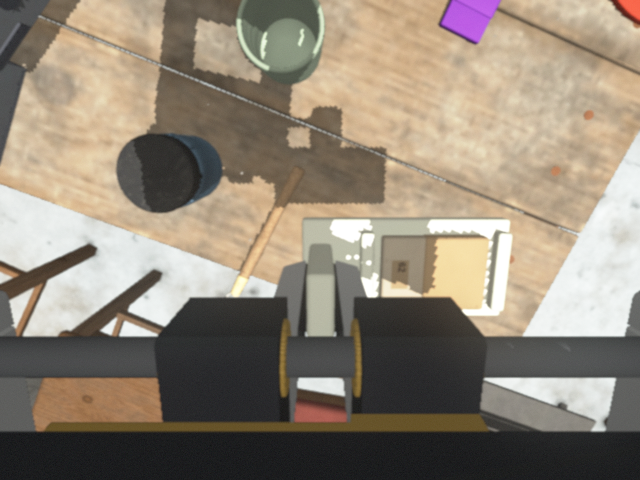

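View pics/l_t.png

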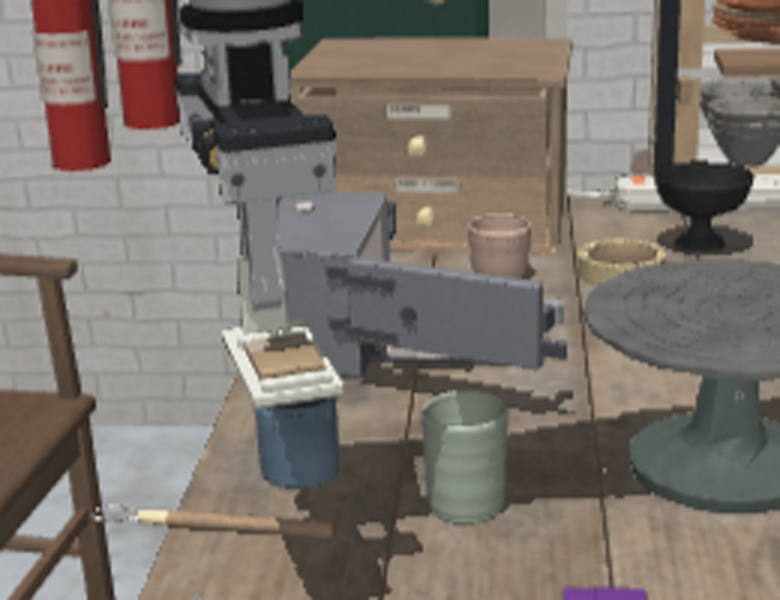

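play_rows(
  deltas=[
    [[0,0,0,0.05,0,0,9],[0,0,0,0.1,0,0,9],[0,0,0,0.1,0,0,9],[0,0,0,0.1,0,0,9],[0,0,0,0.07,0,0,9],[0,-8,-1,0.029,0,0,9],[0,-16,-2,0,0,0,9],[0,-24,-3,0,0,0,9],[0,-30,-4,0,0,0,9],[0,-30,-4,0,0,0,9]],
  ],
)

```text
time_s: 16.25
ee_pos: [0.6199, 0.0374, 0.1995]
eef_rot: [-2.834, 1.57, -2.908]
force: [0.5, -0.6, -2.1]
grip_width: 0.0115
```

play_rows(
  deltas=[
    [[0,-30,-4,0,0,0,9],[0,-30,-4,0,0,0,9],[0,-30,-4,0,0,0,9],[0,-30,-4,0,0,0,9],[0,-30,-4,0,0,0,9],[0,-30,-4,0,0,0,9],[0,-30,-4,0,0,0,9],[0,-30,-4,0,0,0,9],[0,-30,-4,0,0,0,9],[0,-25,-4,0,0,0,9]],
  ],
)

```text
time_s: 17.25
ee_pos: [0.5571, -0.254, 0.1996]
eef_rot: [-3.092, 1.57, 3.116]
force: [-0.2, 0.3, -2.6]
grip_width: 0.0116
```

play_rows(
  deltas=[
    [[0,-20,-2,0,0,0,9],[0,-14,-1,0,0,0,9],[0,-8,0,0,0,0,9],[0,0,0,0,0,0,9],[0,0,0,0,0,0,9]],
  ],
)

```text
time_s: 17.75
ee_pos: [0.5525, -0.2927, 0.1999]
eef_rot: [2.329, 1.57, 2.254]
force: [0.7, 0.4, -2.7]
grip_width: 0.0116
```

```bash
python3 look.py m wrist
```

```text
17.8 [ 0.55259702 -0.29248499  0.19996022] [1.9345614  1.57056898 1.85976584] [ 0.27436022  0.05079961 -2.98052833] 0.011832684775563781
```

View pics/m_wrist.png

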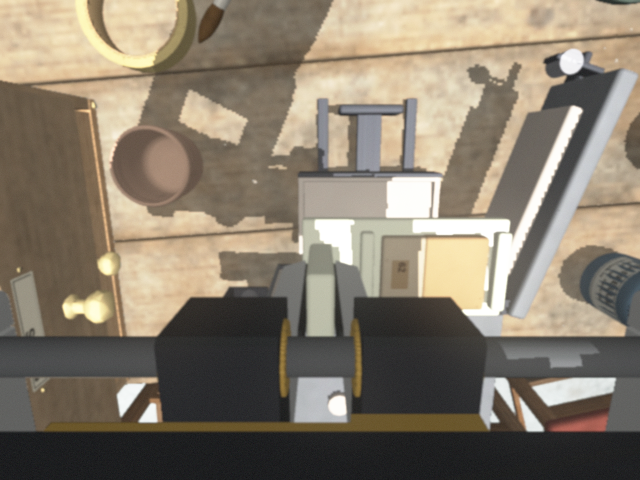

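```bash
python3 - <<'E'
from h import *
crop('m_wrist',285,90,525,330,3.2,'m_t')
E
```

```text
(no output)
```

View pics/m_t.png

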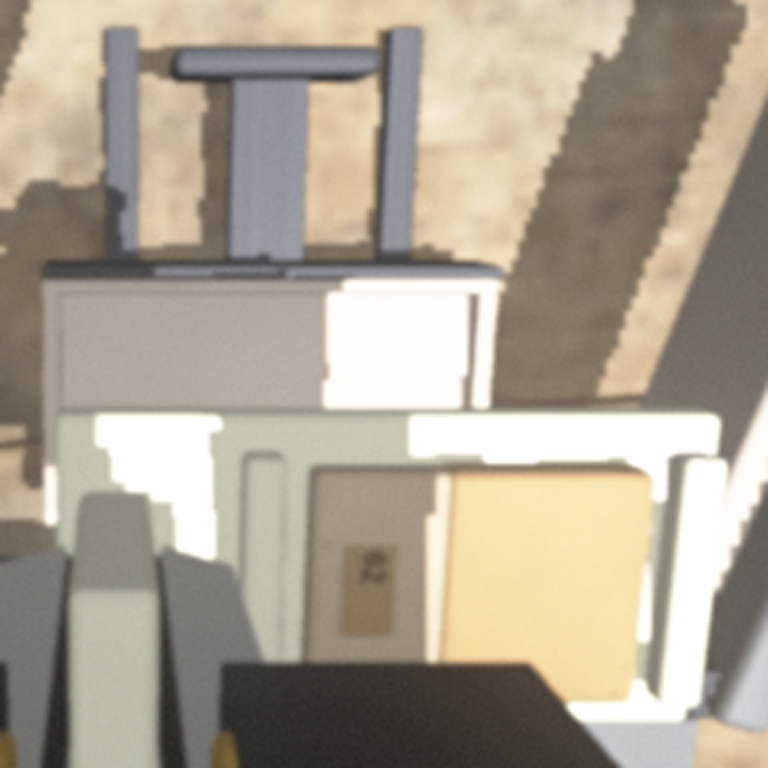

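```bash
python3 - <<'E'
from h import *
np.set_printoptions(precision=4,suppress=True)
c=load('m_wrist'); f=lambda q: np.array(q)/3.2+[285,90]-.35
yaw=-.076;X=np.array([np.cos(yaw),np.sin(yaw)]);Y=np.array([-X[1],X[0]])
def s(n,q,z):
    P=onz(c,f(q),z);print(n,'X',P[:,:2]@X*1000,'Y',P[:,:2]@Y*1000)
s('apron front',[(42,265),(503,266)],.042)
s('lip front',[(42,281),(503,281)],.036)
s('lip left/right at row',[(44,380),(492,400)],.036)
s('setter front',[(60,411),(720,415)],.1827)
s('setter left/right lower',[(58,500)],.1827)
s('nose top front',[(175,48),(380,50)],.039)
p=np.array([.5526,-.2925]);print(p@X*1000,p@Y*1000)
P=np.array([.5540,-.2471]);print('pocket XY',P@X*1000,P@Y*1000)
E
```

```text
apron front X [531.1001 531.2097] Y [-269.8888 -141.7335]
lip front X [536.0196 535.8516] Y [-270.2953 -139.4757]
lip left/right at row X [564.4382 570.1526] Y [-270.0674 -140.0723]
setter front X [545.0948 545.6377] Y [-258.9625 -149.2588]
setter left/right lower X [560.4026] Y [-259.4365]
nose top front X [473.415  473.8506] Y [-233.5291 -178.2791]
573.2134653157137 -249.69848453835496
pocket XY 571.1623446873909 -204.32323903854453
```

play_rows(
  deltas=[
    [[10,-0.8,-2.3,0,0,0,9],[20,0,0,0,0,0,9],[25,0,0,0,0,0,9],[25,0,0,0,0,0,9],[20,0,0,0,0,0,9],[15,0,0,0,0,0,9],[8,0,0,0,0,0,9],[0,0,0,0,0,0,9],[0,0,0,0,0,0,9],[0,0,0,0,0,0,9]],
  ],
)

```text
time_s: 18.8
ee_pos: [0.5505, -0.2941, 0.0781]
eef_rot: [-0.48, 1.569, -0.556]
force: [0.0, -0.3, -2.3]
grip_width: 0.0118
```

```bash
python3 look.py n wrist; python3 -c "
from h import *
crop('n_wrist',285,90,525,330,3.2,'n_t')"
```

```text
18.85 [ 0.55042347 -0.29409003  0.07799558] [-0.47398626  1.56924584 -0.54980406] [-0.63203866  0.37606762 -2.08296755] 0.011954993861856876
```

View pics/n_t.png

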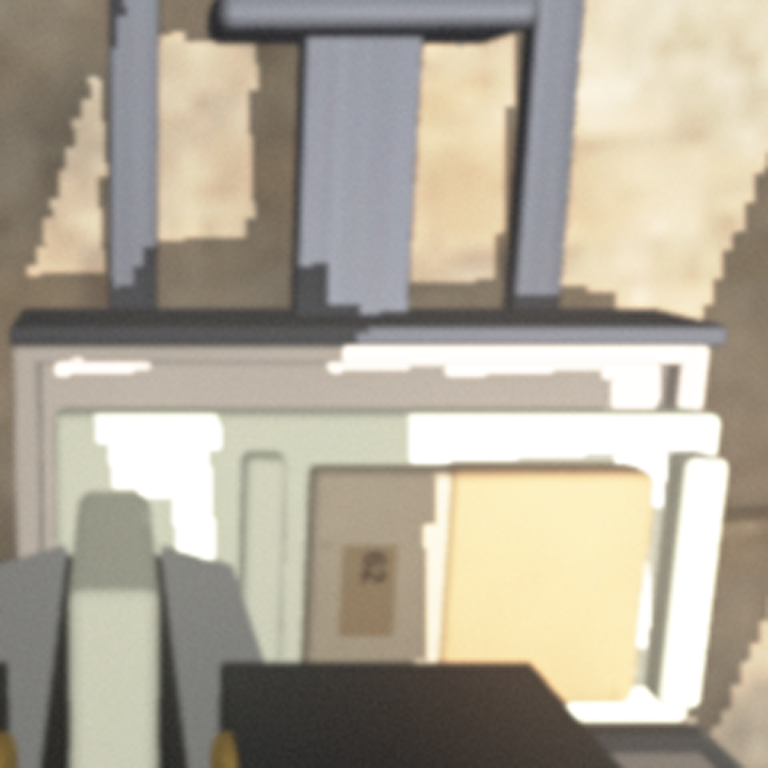

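```bash
python3 - <<'E'
from h import *
np.set_printoptions(precision=2,suppress=True)
c=load('n_wrist'); f=lambda q: np.array(q)/3.2+[285,90]-.35
yaw=-.076;X=np.array([np.cos(yaw),np.sin(yaw)]);Y=np.array([-X[1],X[0]])
def s(n,q,z):
    P=onz(c,f(q),z);print(n,'X',P[:,:2]@X*1000,'Y',P[:,:2]@Y*1000)
s('apron front',[(15,325),(722,325)],.042)
s('apron rear top',[(15,345),(722,342)],.042)
s('lip outer at row 380',[(13,390),(708,390)],.036)
s('lip inner at row 380',[(38,390),(673,390)],.036)
s('setter front',[(57,411),(720,415)],.0608)
E
```

```text
apron front X [531.26 531.17] Y [-269.25 -142.67]
apron rear top X [534.86 534.22] Y [-269.32 -142.31]
lip outer at row 380 X [544.13 544.03] Y [-270.34 -140.79]
lip inner at row 380 X [544.13 544.04] Y [-265.68 -147.32]
setter front X [543.26 543.85] Y [-260.98 -150.81]
```

play_rows(
  deltas=[
    [[5,0.6,0,0,0,0,9],[6,0,0,0,0,0,9],[6,0,0,0,0,0,9],[3,0,0,0,0,0,9],[0,0,0,0,0,0,9],[0,0,0,0,0,0,9]],
  ],
)

```text
time_s: 19.45
ee_pos: [0.5501, -0.2933, 0.057]
eef_rot: [-1.623, 1.571, -1.699]
force: [1.3, -0.3, -2.3]
grip_width: 0.0118
```

play_rows(
  deltas=[
    [[1.5,0,0,0,0,0,9],[1,0,0,0,0,0,9],[0,0,0,0,0,0,9]],
  ],
)

```text
time_s: 19.75
ee_pos: [0.5505, -0.2934, 0.0552]
eef_rot: [-0.35, 1.57, -0.426]
force: [0.5, 0.8, 4.2]
grip_width: 0.0118
```

play_rows(
  deltas=[
    [[0,0,0,0,0,0,34],[0,0,0,0,0,0,34],[0,0,0,0,0,0,34],[-10,0,0,0,0,0,34],[-25,0,0,0,0,0,34],[-35,0,0,0,0,0,34],[-40,0,0,0,0,0,34],[-40,0,-15,0,0,0,34],[-20,0,-20,0,0,0,34],[0,0,0,0,0,0,34]],
  ],
)

```text
time_s: 20.75
ee_pos: [0.5148, -0.2912, 0.2289]
eef_rot: [-0.531, 1.565, -0.607]
force: [1.2, 0.4, 0.7]
grip_width: 0.0343
```

```bash
python3 look.py o wrist; python3 -c "
from station import ctrl;print(ctrl.get_obs()['qpos'])"
```

```text
20.8 [ 0.51517012 -0.29089179  0.22652082] [-0.48146222  1.56751848 -0.55788866] [ 0.30532083 -0.33719925  0.40108858] 0.03354783249956104
[-5.75952977e-01  3.76929212e-01  1.36950790e+00  6.01692087e-05
  1.39187823e+00 -2.07033348e+00]
```

View pics/o_wrist.png

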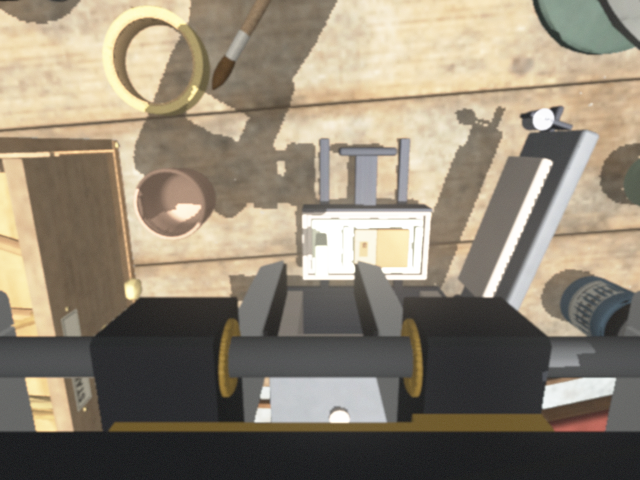

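The setter is seated in the pocket with the tile still between the cleats. Next is pushing the nose plate.

```bash
python3 - <<'E'
from h import *
np.set_printoptions(precision=3,suppress=True)
c=load('a_side'); print('disc L/R/near/far',onz(c,[(375,236),(477,236),(425,257),(425,218)],.125))
c=load('o_wrist'); f=lambda q:q
yaw=-.076;X=np.array([np.cos(yaw),np.sin(yaw)]);Y=np.array([-X[1],X[0]])
P=onz(c,[(341,148),(396,148)],.039);print(P[:,:2]@X,P[:,:2]@Y)
print(onz(c,[(208,200),(130,200),(543,119),(530,105)],.06))
crop('o_wrist',290,120,450,290,4.4,'o_t')
E
```

```text
disc L/R/near/far [[ 0.422 -0.011  0.125]
 [ 0.188 -0.01   0.125]
 [ 0.323  0.104  0.125]
 [ 0.289 -0.131  0.125]]
[0.473 0.473] [-0.232 -0.179]
[[ 0.492 -0.395  0.06 ]
 [ 0.487 -0.468  0.06 ]
 [ 0.443 -0.088  0.06 ]
 [ 0.43  -0.1    0.06 ]]
```

View pics/o_t.png

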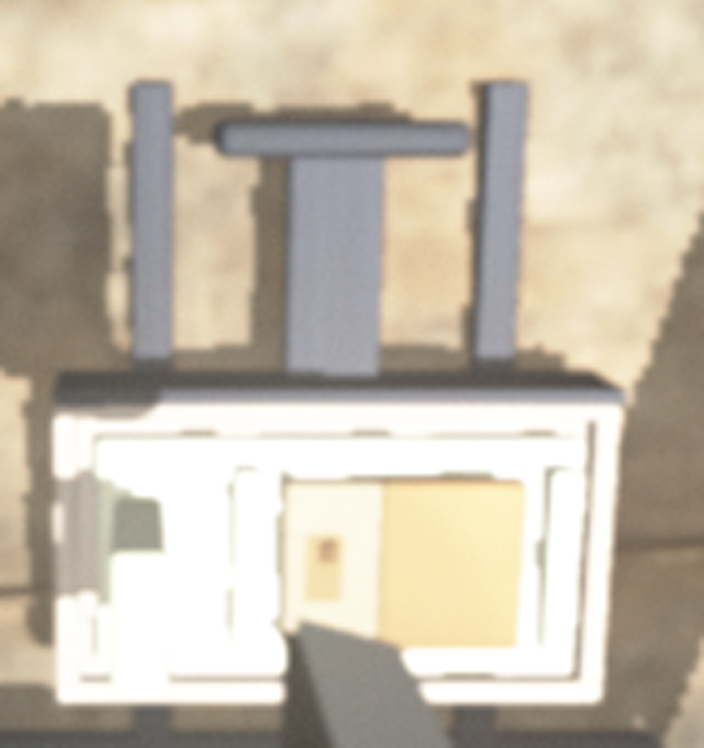

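play_rows(
  deltas=[
    [[0,10,-25,0,0,0,0],[0,10,-25,0,0,0,0],[0,10,-25,0,0,0,0],[0,9,-21,0,0,0,0],[20,0,0,0,0,0,0],[25,0,0,0,0,0,0],[25,0,0,0,0,0,0],[0,0,0,0,0,0,0],[0,0,0,0,0,0,0]],
  ],
)

```text
time_s: 21.7
ee_pos: [0.4226, -0.2444, 0.1544]
eef_rot: [2.582, 1.569, 2.506]
force: [-0.7, -0.4, 0.1]
grip_width: 0.0002
```

```bash
python3 look.py p wrist
```

```text
21.75 [ 0.42291083 -0.24459821  0.15517186] [-0.48897745  1.57051898 -0.56462868] [0.94580276 0.6407826  0.10392233] 0.0003239604702643187
```

View pics/p_wrist.png

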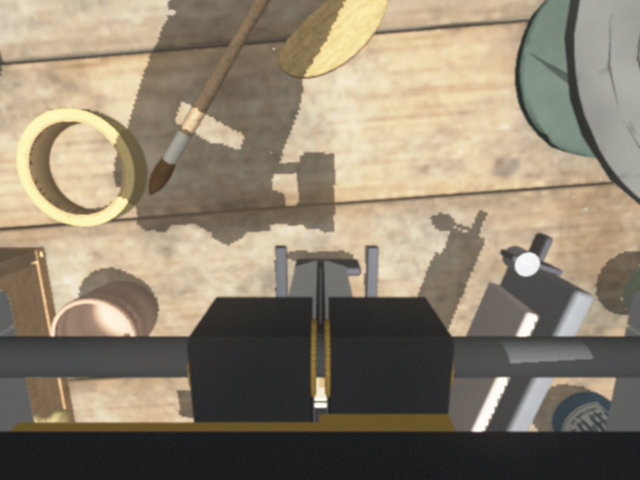

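play_rows(
  deltas=[
    [[25,0,0,0,0,0,0],[35,0,0,0,0,0,0],[35,0,0,0,0,0,0],[25,0,0,0,0,0,0],[11,0,0,0,0,0,0],[0,0,0,0,0,0,0],[0,0,0,0,0,0,0]],
  ],
  grip_force=20,
)

```text
time_s: 22.45
ee_pos: [0.4232, -0.245, 0.0249]
eef_rot: [-0.546, 1.569, -0.622]
force: [-0.0, 0.4, 0.9]
grip_width: 0.0001
```

play_rows(
  deltas=[
    [[0,0,6,0,0,0,0],[0,0,6,0,0,0,0],[0,0,5,0,0,0,0],[0,0,5,0,0,0,0],[0,0,5,0,0,0,0],[0,0,5,0,0,0,0]],
  ],
)

```text
time_s: 23.05
ee_pos: [0.4546, -0.2469, 0.0235]
eef_rot: [2.937, 1.57, 2.861]
force: [-1.8, 0.2, 1.7]
grip_width: 0.0005
```

play_rows(
  deltas=[
    [[0,0,6,0,0,0,0],[0,0,7,0,0,0,0],[0,0,7,0,0,0,0],[0,0,7,0,0,0,0],[0,0,7,0,0,0,0],[0,0,7,0,0,0,0],[0,0,7,0,0,0,0],[0,0,7,0,0,0,0],[0,0,7,0,0,0,0],[0,0,6,0,0,0,0]],
  ],
)

```text
time_s: 24.05
ee_pos: [0.5227, -0.252, 0.0235]
eef_rot: [2.125, 1.571, 2.05]
force: [-1.0, 0.7, 2.2]
grip_width: 0.0007
```

```bash
python3 look.py q wrist side scene
```

```text
24.2 [ 0.5225169  -0.25207354  0.02343884] [-0.50689514  1.5703084  -0.58243537] [-0.40840153  0.70613278 -0.18131619] 0.00043143398766184803
```

View pics/q_wrist.png

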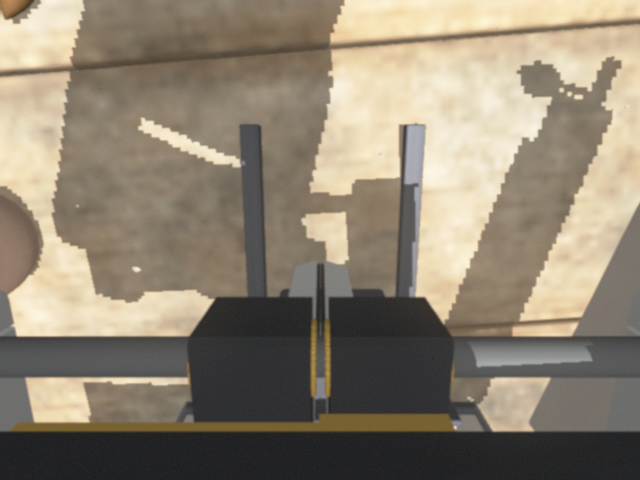

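View pics/q_scene.png

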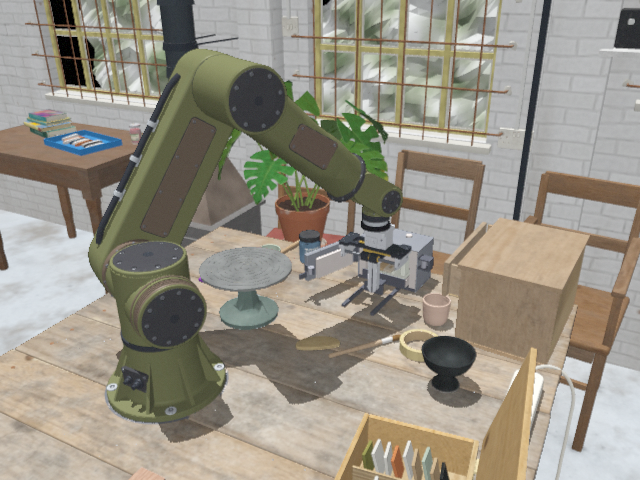

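play_rows(
  deltas=[
    [[0,0,5,0,0,0,0],[0,0,5,0,0,0,0],[0,0,4,0,0,0,0],[0,0,3,0,0,0,0],[0,0,2,0,0,0,0],[0,0,1,0,0,0,0],[0,0,0,0,0,0,0]],
  ],
)

```text
time_s: 24.9
ee_pos: [0.5419, -0.2535, 0.0235]
eef_rot: [2.993, 1.57, 2.917]
force: [-2.8, -1.0, 0.1]
grip_width: 0.0007
```

play_rows(
  deltas=[
    [[0,0,1.5,0,0,0,0],[0,0,1.5,0,0,0,0],[0,0,0,0,0,0,0]],
  ],
)

```text
time_s: 25.2
ee_pos: [0.5421, -0.2535, 0.0234]
eef_rot: [2.966, 1.563, 2.891]
force: [-25.8, 3.2, 15.1]
grip_width: 0.0006
```

play_rows(
  deltas=[
    [[0,0,1.5,0,0,0,0],[0,0,1.5,0,0,0,0],[0,0,0,0,0,0,0]],
  ],
)

```text
time_s: 25.5
ee_pos: [0.5423, -0.2535, 0.0234]
eef_rot: [2.962, 1.556, 2.886]
force: [-50.1, 5.7, 31.1]
grip_width: 0.0002
```

play_rows(
  deltas=[
    [[0,0,-6,0,0,0,0],[0,0,-20,0,0,0,0],[0,0,-25,0,0,0,0],[0,0,-25,0,0,0,0],[-30,0,-5,0,0,0,0],[-40,0,0,0,0,0,0],[-40,0,0,0,0,0,0],[-40,0,0,0,0,0,0],[0,0,0,0,0,0,0],[0,0,0,0,0,0,0]],
  ],
)

```text
time_s: 26.5
ee_pos: [0.4676, -0.2479, 0.174]
eef_rot: [-0.39, 1.569, -0.466]
force: [0.8, -0.5, -0.9]
grip_width: 0.0006
```

```bash
python3 look.py r wrist side scene; python3 -c "
from h import *
crop('r_scene',270,210,470,330,3.8,'r_t')"
```

```text
26.65 [ 0.46688148 -0.24757031  0.17213358] [2.62778956 1.56865683 2.55193056] [-0.1851195   0.0328337   0.35584241] 0.000529066421653147
```

View pics/r_wrist.png

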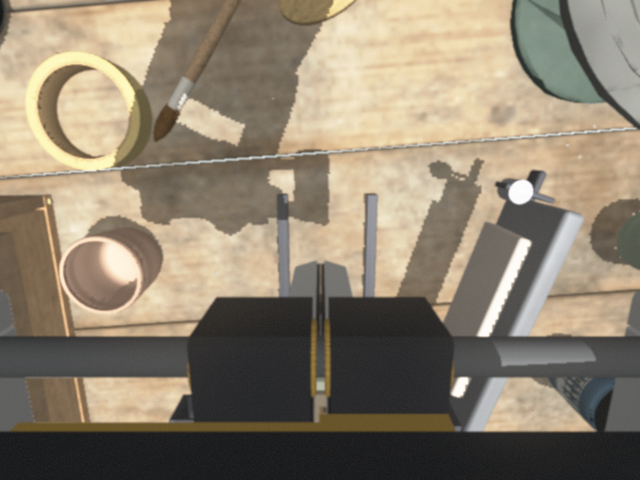

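View pics/r_t.png

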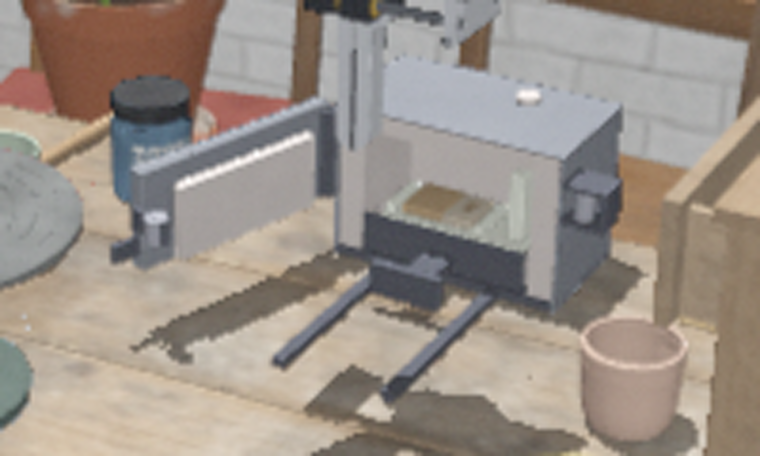

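The car is home with the setter and tile inside, and the scene crop shows the apron flush at the mouth. I'll check the nose position, then move to the outer side of the door.

```bash
python3 - <<'E'
from h import *
np.set_printoptions(precision=4,suppress=True)
c=load('r_scene');f=lambda q: np.array(q)/3.8+[270,210]-.4
yaw=-.076;X=np.array([np.cos(yaw),np.sin(yaw)]);Y=np.array([-X[1],X[0]])
P=onz(c,f([(372,262),(442,281)]),.039);print(P[:,:2]@X,P[:,:2]@Y)
c0=load('a_scene');P=onz(c0,[(220+391/3,220+222/3),(220+447/3,220+238/3)],.039);print('before',P[:,:2]@X,P[:,:2]@Y)
P=onz(c,f([(622,108)]),.125); print(P[:,:2]@X)
c=load('g_wrist');print('tumb',onz(c,[(549,136)],.084),'jar',onz(c,[(498,250)],.086))
E
```

```text
[0.5648 0.5657] [-0.1813 -0.236 ]
before [0.4689 0.47  ] [-0.1829 -0.2364]
[0.7218]
tumb [[0.5131 0.0601 0.084 ]] jar [[0.6348 0.0045 0.086 ]]
```

play_rows(
  deltas=[
    [[-30,0,0,0.05,0,0,0],[-30,0,0,0.0,0,0,0],[0,30,0,0,0,0,0],[0,30,0,0,0,0,0],[0,30,0,0,0,0,0],[0,30,0,0,0,0,0],[0,30,0,0,0,0,0],[0,30,0,0,0,0,0],[0,10,0,0,0,0,0],[0,0,0,0,0,0,0]],
  ],
)

```text
time_s: 27.65
ee_pos: [0.4911, -0.0586, 0.2328]
eef_rot: [3.096, 1.57, 2.972]
force: [-0.0, -1.1, 0.1]
grip_width: 0.0004
```

play_rows(
  deltas=[
    [[0,0,0,0.14,0,0,0],[0,0,0,0.14,0,0,0],[0,0,0,0.14,0,0,0],[0,0,0,0.14,0,0,0],[0,0,0,0.14,0,0,0],[0,0,0,0.14,0,0,0],[0,0,0,0.14,0,0,0],[0,0,0,0.14,0,0,0],[0,0,0,0.14,0,0,0],[0,0,0,0.14,0,0,0]],
  ],
)

```text
time_s: 28.65
ee_pos: [0.491, -0.0607, 0.233]
eef_rot: [-1.521, 1.57, -3.053]
force: [0.5, 0.3, 0.0]
grip_width: 0.0006
```

play_rows(
  deltas=[
    [[0,0,0,0.14,0,0,0],[0,0,0,0.14,0,0,0],[0,0,0,0.127,0,0,0],[0,0,0,0,0,0,0],[0,0,0,0,0,0,0]],
  ],
)

```text
time_s: 29.15
ee_pos: [0.491, -0.0602, 0.2332]
eef_rot: [-1.186, 1.57, -3.116]
force: [-0.8, 0.5, -0.6]
grip_width: 0.0002
```

```bash
python3 look.py s wrist side scene
```

```text
29.3 [ 0.49110782 -0.05967762  0.23340904] [-1.19070632  1.57063748 -3.12150377] [-0.65101411 -0.80922191 -0.12342041] 0.0002579986274668572
```

View pics/s_wrist.png

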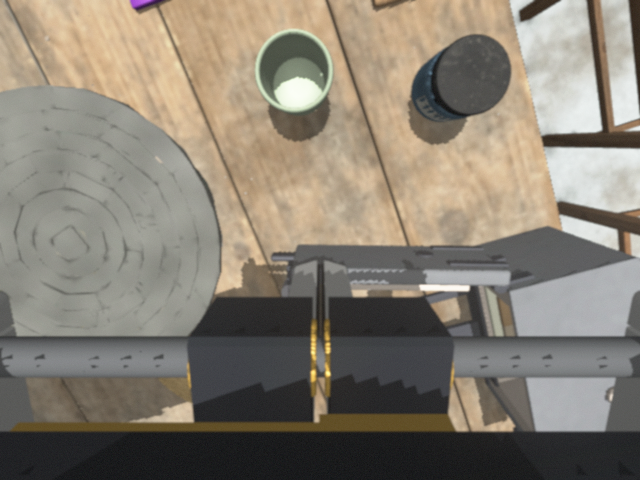

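View pics/s_side.png

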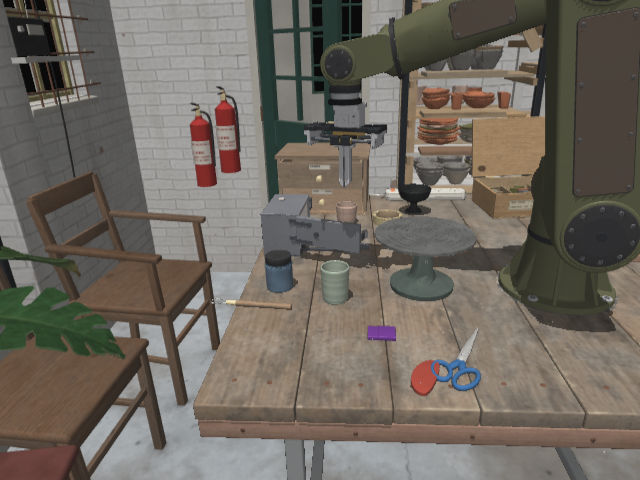

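```bash
python3 -c "
from h import *
crop('s_wrist',250,220,530,320,2.8,'s_t')"
```

```text
(no output)
```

View pics/s_t.png

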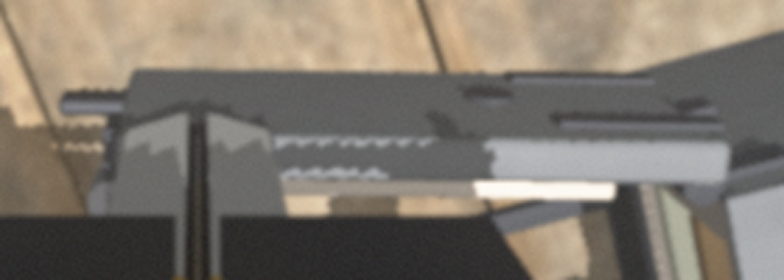

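```bash
python3 - <<'E'
from h import *
np.set_printoptions(precision=4,suppress=True)
c=load('s_wrist');f=lambda q: np.array(q)/2.8+[250,220]-.35
P=onz(c,f([(290,138),(728,142),(290,180),(728,186)]),.125);print(P)
Bt=onz(c,f([(132,70),(620,76)]),.047);print(Bt,np.arctan2(*(Bt[0]-Bt[1])[[1,0]]))
print(np.arctan2(*(P[0]-P[1])[[1,0]]),np.arctan2(*(P[2]-P[3])[[1,0]]))
H=np.array([.6195,-.1625]);th=1.857
ang=2.779;u=np.array([np.cos(ang),np.sin(ang)]);n=np.array([u[1],-u[0]])
for q in (*P,*Bt): print((q[:2]-H)@u*1000,(q[:2]-H)@n*1000)
p=np.array([.4911,-.0597]);print('tcp',(p-H)@u*1000,(p-H)@n*1000)
E
```

```text
[[ 0.5049 -0.099   0.125 ]
 [ 0.6224 -0.1443  0.125 ]
 [ 0.5006 -0.1111  0.125 ]
 [ 0.6192 -0.1574  0.125 ]]
[[ 0.4576 -0.0821  0.047 ]
 [ 0.6215 -0.1459  0.047 ]] 2.7705064696499115
2.7736953208363384 2.768795783734655
129.68460474769 18.71814306856659
3.726553389891321 18.049969750640404
129.37374225346673 5.907082562245161
2.11301382909344 4.608441492891823
179.90789461186722 17.730160191172892
4.005481905820162 16.236091782633732
tcp 156.51458636796087 50.572564242542974
```

play_rows(
  deltas=[
    [[30,0,0,0,0,0,0],[40,0,0,0,0,0,0],[40,0,0,0,0,0,0],[35,0,0,0,0,0,0],[18,0,0,0,0,0,0],[0,0,10,0,0,0,0],[0,0,10,0,0,0,0],[0,0,0,0,0,0,0]],
  ],
)

```text
time_s: 30.1
ee_pos: [0.4843, -0.0795, 0.0719]
eef_rot: [1.617, 1.569, -0.317]
force: [-1.2, -0.5, 0.9]
grip_width: 0.0006
```

play_rows(
  deltas=[
    [[0,-1,8,-0.05,0,0,0],[0,-1.6,12.6,-0.08,0,0,0],[0,-2,15.7,-0.1,0,0,0],[0,-2,15.7,-0.1,0,0,0],[0,-2,15.7,-0.1,0,0,0]],
  ],
)

```text
time_s: 30.6
ee_pos: [0.463, -0.1433, 0.0719]
eef_rot: [1.208, 1.569, -0.291]
force: [0.3, 0.1, 0.0]
grip_width: 0.0007
```

```bash
cat > door.py <<'E'
from h import *
from station import ctrl
o=ctrl.get_obs();H=np.array([.6195,-.1625]);p=o['ee_pos'];e=o['eef_rot'];a=(e[2]-e[0]+np.pi)%(2*np.pi)-np.pi
z=np.array([np.cos(a),np.sin(a)]);y=np.array([-z[1],z[0]])
v=H-p[:2];print('a',a,'theta if flush',-.076-a,'r',v@y*1000,'w',v@z*1000,'z',p[2],'F',o['force'],'q6',o['qpos'][5])
E
python3 door.py; python3 look.py t side scene
```

```text
a -1.4985888148696533 theta if flush 1.4225888148696533 r 154.73716104412398 w 30.460396359955432 z 0.07185035009614635 F [0.33345483 0.1490752  0.02063862] q6 -0.4481417383045667
30.7 [ 0.46310026 -0.14392715  0.07175286] [ 1.07065975  1.5685434  -0.4321107 ] [-0.61095195  0.11729183 -0.08818473] 0.0004923142986124674
```

View pics/t_scene.png

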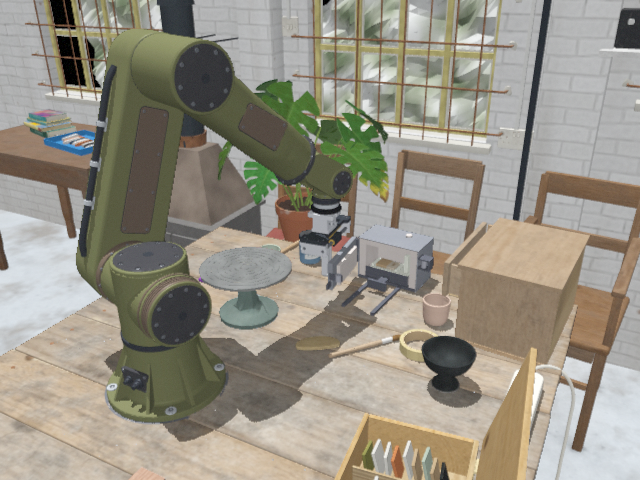

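The door is swinging with the finger, so I'll continue along the arc.

play_rows(
  deltas=[
    [[0,-2,15.5,-0.1,0,0,0],[0,-2,15.5,-0.1,0,0,0],[0,-2,15.5,-0.1,0,0,0],[0,-2,15.5,-0.1,0,0,0],[0,-2,15.5,-0.1,0,0,0],[0,-2,15.5,-0.1,0,0,0],[0,-2,15.5,-0.1,0,0,0],[0,-2,15.5,-0.1,0,0,0],[0,-2,15.5,-0.1,0,0,0],[0,0,0,0,0,0,0]],
  ],
)

```text
time_s: 31.7
ee_pos: [0.5092, -0.2712, 0.0712]
eef_rot: [0.074, 1.569, -0.531]
force: [1.1, 0.4, -0.7]
grip_width: 0.0009
```

```bash
python3 door.py; python3 look.py u wrist scene
```

```text
a -0.6043679109758817 theta if flush 0.5283679109758818 r 152.1258765916595 w 29.04032034233617 z 0.07115030853239487 F [ 1.07393891  0.38496426 -0.69390644] q6 -1.5193357459443158
31.8 [ 0.50812356 -0.27008193  0.07078275] [ 0.37709909  1.57050194 -0.23027057] [ 0.18526127 -0.04725986 -0.35283924] 0.0004748593124448546
```

View pics/u_wrist.png

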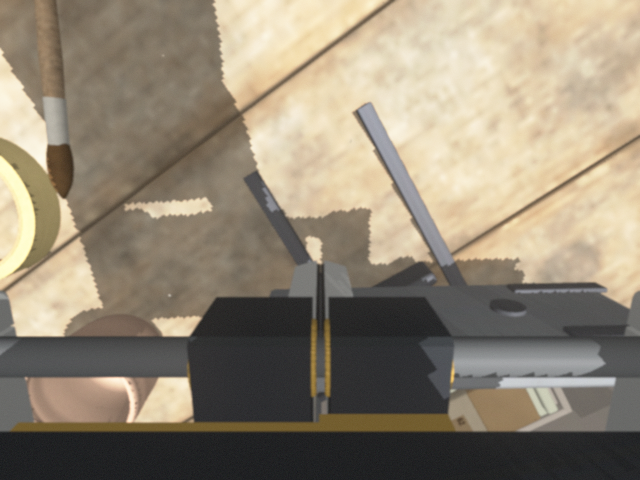

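View pics/u_scene.png

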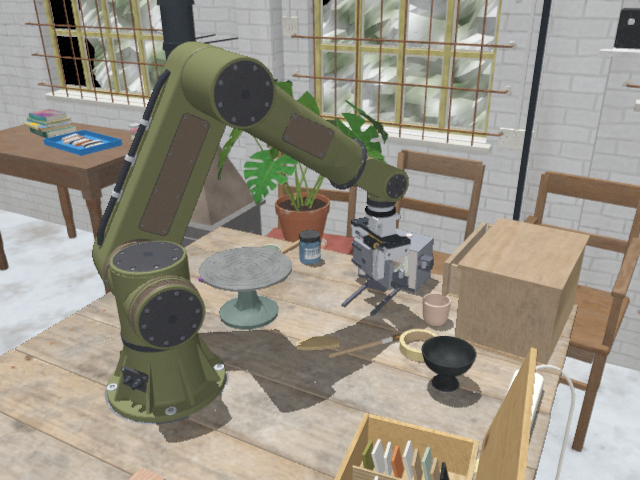

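play_rows(
  deltas=[
    [[0,-2,15.2,-0.1,0,0,0],[0,-2,15.2,-0.1,0,0,0],[0,-2,15.2,-0.1,0,0,0],[0,-2,15.2,-0.1,0,0,0],[0,0,0,0,0,0,0]],
  ],
)

```text
time_s: 32.3
ee_pos: [0.5596, -0.3039, 0.0707]
eef_rot: [-0.205, 1.57, -0.409]
force: [0.0, 0.9, 0.2]
grip_width: 0.0002
```

```bash
python3 door.py
```

```text
a -0.20405047499329587 theta if flush 0.12805047499329586 r 150.5967261206361 w 30.020095126790004 z 0.07066503510807379 F [0.01712518 0.90030405 0.18564735] q6 -1.9218236762424707
```

play_rows(
  deltas=[
    [[0,-0.6,4.5,-0.03,0,0,0],[0,-0.6,4.5,-0.03,0,0,0],[0,-0.4,3,-0.02,0,0,0],[0,-0.4,3,-0.02,0,0,0],[0,-0.4,3,-0.02,0,0,0],[0,0,0,0,0,0,0]],
  ],
)

```text
time_s: 32.9
ee_pos: [0.5765, -0.3093, 0.0706]
eef_rot: [-0.064, 1.57, -0.147]
force: [-0.4, 0.7, 0.2]
grip_width: 0.0005
```

```bash
python3 door.py
```

```text
a -0.08292076603404963 theta if flush 0.006920766034049633 r 149.82525785000624 w 30.652435833032712 z 0.07064506389819564 F [-0.39440852  0.74705172  0.16999429] q6 -2.0363398827921357
```

play_rows(
  deltas=[
    [[0,0,1.5,0,0,0,0],[0,0,1.5,0,0,0,0],[0,0,1,0,0,0,0],[0,0,0,0,0,0,0]],
  ],
)

```text
time_s: 33.3
ee_pos: [0.5798, -0.3097, 0.0706]
eef_rot: [2.977, 1.569, 2.894]
force: [-7.6, 1.3, 3.6]
grip_width: 0.0003
```

```bash
python3 door.py; python3 look.py v scene; python3 -c "
from h import *
crop('v_scene',330,210,470,330,5,'v_t')"
```

```text
a -0.08309005457899499 theta if flush 0.007090054578994989 r 149.97022129689938 w 27.37085125878815 z 0.07059080718547389 F [-7.63132608  1.32714892  3.59985995] q6 -2.0335812732873353
33.35 [ 0.57975634 -0.30966569  0.07055567] [2.93491012 1.5691462  2.85178705] [-6.88731086  0.96130363  3.39812745] 0.0005366697868123146
```

View pics/v_t.png

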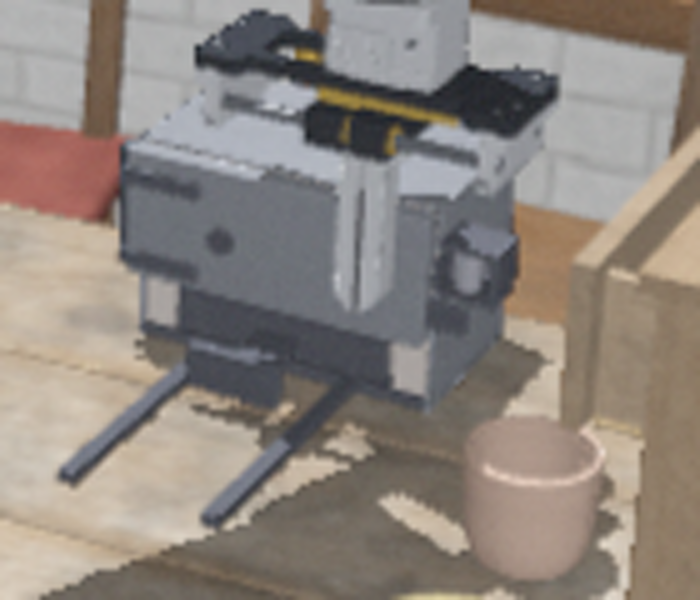

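play_rows(
  deltas=[
    [[0,0,1,0,0,0,0],[0,0,0.5,0,0,0,0],[0,0,0,0,0,0,0]],
  ],
)

```text
time_s: 33.65
ee_pos: [0.5798, -0.3097, 0.0706]
eef_rot: [2.924, 1.565, 2.841]
force: [-22.0, 3.8, 9.6]
grip_width: 0.0006
```

```bash
python3 door.py
```

```text
a -0.08325437179086848 theta if flush 0.007254371790868477 r 149.95045912535022 w 27.30816238929309 z 0.07055613370342848 F [-21.98308735   3.83644775   9.58279412] q6 -2.032703080058668
```

play_rows(
  deltas=[
    [[0,0,-4,0,0,0,0],[0,0,-15,0,0,0,0],[0,0,-30,0,0,0,0],[0,0,-35,0,0,0,0],[-30,0,-30,0,0,0,0],[-40,0,-20,0,0,0,0],[-40,0,0,0,0,0,0],[-40,0,0,0,0,0,0],[0,0,0,0,0,0,0],[0,0,0,0,0,0,0]],
  ],
)

```text
time_s: 34.65
ee_pos: [0.4485, -0.2988, 0.2208]
eef_rot: [-0.461, 1.569, -0.544]
force: [0.3, 0.6, -0.4]
grip_width: 0.0003
```

```bash
python3 look.py w scene side wrist; python3 -c "
from h import *
crop('w_scene',330,210,470,330,5,'w_t')"
```

```text
34.8 [ 0.44800647 -0.29841078  0.21898803] [2.52847345 1.56840921 2.44567778] [-0.10202463 -0.65478089 -0.32721197] 0.00020543973091906233
```

View pics/w_t.png

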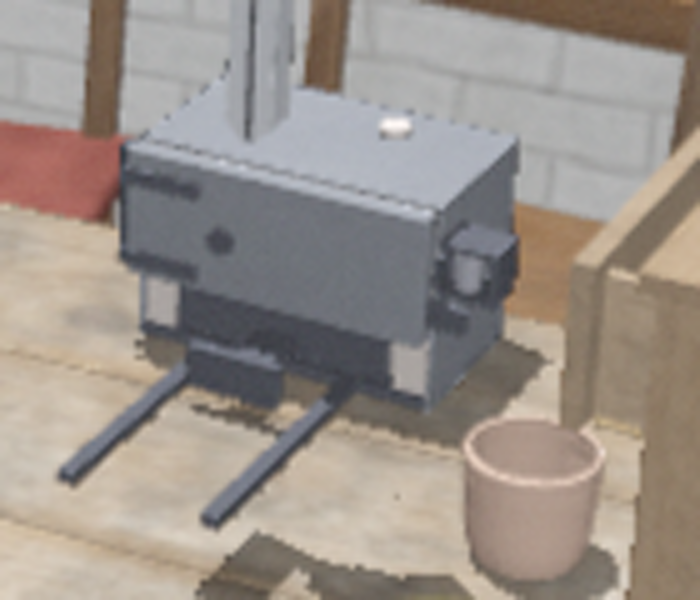

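View pics/w_wrist.png

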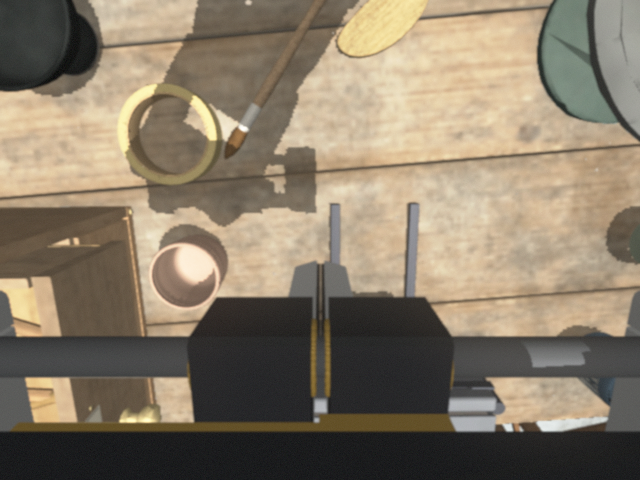

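View pics/w_side.png

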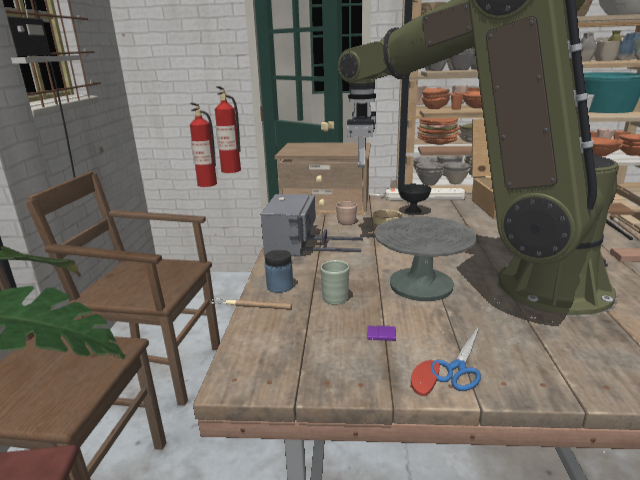

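```bash
python3 - <<'E'
from h import *
a=load('r_scene')['img'];b=load('w_scene')['img']
yaw=-.076;X=np.array([np.cos(yaw),np.sin(yaw)])
P=onz(load('w_scene'),np.array([(188,348),(283,370)])/5+[330,210]-.4,.039);print('nose X',P[:,:2]@X)
from station import hand_in; print(hand_in())
E
```

```text
nose X [0.56119757 0.56582983]
the job is handed in; nothing more can be done
None
```

The job is done and handed in at about 35 s of the 72 s allowed; no verdict came back.

**What I did**
- Pinched the buff/brown tile by its long edges and laid it on the setter between the cleats while the setter stood on the table.
- Lifted the loaded setter level by its lug and set it down in the car's pocket.
- Pushed the car home by its nose plate.
- Swung the door shut along its arc, then backed off and let go.

**Last checks**
- **Tile and setter:** after I let go of the setter, the tile still lay between the cleats with the setter down inside the pocket lip. The tile was still on it when the car went in. With the door shut I can no longer see inside.
- **Car:** it stopped solidly after about 96 mm of travel, which matches the measured pull-out. The fingers pressed the nose plate with about 50 N at the stop before I backed off; that was a fingertip push, but it is more than was needed.
- **Nose plate:** my last reading disagreed between its two ends, 0.561 m and 0.566 m along the kiln's x, against 0.565 m just after the push. I put this down to picking the corner in a coarse picture, because the plate sits at the same pixels as before.
- **Door:** it met a hard stop within about 0.01 rad of shut, held against 22 N, and stayed flush after release, well past the 0.05 rad snap point.
- **Bystanders:** the tumbler, jar and cup stand where they were. The arm is clear of everything.

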